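# Clear the drying stand and load wet-glazed dishes with a lifter

### The job

First clear the dried terracotta vases off the drying stand and stand them upright on the cork mat, leaving the jar, the sponge and the wooden block where they are. Then take the lifter out of its caddy and use it to carry every freshly glazed footed dish, level on its blade, from the paper sheet to the drying stand, so that each stands flat and centred in a pocket of its own; the gripper must never touch these wet dishes. Finally stand the lifter back upright in its caddy and, last of all, press the drying timer button fully down and let it go.

Things in the scene. Friction and masses are not known exactly. Their poses are not given: they have to be found in the camera images.
- dish0_mid (a point): cream square footed dish, wet-glazed, 86 x 86 x 39 mm, 160 g: a flat plate on four corner feet 12 x 12 mm, 26 mm high; between the feet a 62 mm wide, 26 mm high opening on all four sides, for a blade. Point: on its vertical axis at the plate underside, 26 mm above the foot ends; x, y along its sides (all alike), z up. Two or three dishes are present; an absent one reads None
- dish1_mid (a point): cream square footed dish, wet-glazed, 86 x 86 x 39 mm, 160 g: a flat plate on four corner feet 12 x 12 mm, 26 mm high; between the feet a 62 mm wide, 26 mm high opening on all four sides, for a blade. Point: on its vertical axis at the plate underside, 26 mm above the foot ends; x, y along its sides (all alike), z up. Two or three dishes are present; an absent one reads None
- dish2_mid (a point): cream square footed dish, wet-glazed, 86 x 86 x 39 mm, 160 g: a flat plate on four corner feet 12 x 12 mm, 26 mm high; between the feet a 62 mm wide, 26 mm high opening on all four sides, for a blade. Point: on its vertical axis at the plate underside, 26 mm above the foot ends; x, y along its sides (all alike), z up. Two or three dishes are present; an absent one reads None
- lifter_grip (a point): lifter: upright square wooden handle 22 x 22 mm with a flat steel blade at right angles at its foot; 200 mm tall, 200 g. Blade 36 mm wide, 4 mm thick, from 15 mm behind the handle axis to 88 mm in front (+x). Point: on the handle axis, 165 mm above the blade underside; x along the blade, z up the handle. It stands on its blade in the caddy, blade towards the caddy +x
- caddy_floor (a point): white fixed rectangular caddy, open on top, outside 131 (x) x 72 (y) mm, 85 mm high, walls 4 mm (123 x 64 mm inside). Point: centre of its inner floor, 4 mm above the table; x along its long side, z up. The lifter standing centred in it has its handle axis 36.5 mm from the centre towards -x
- pocket0 (a point): drying stand: fixed dark steel slab 134 x 376 mm, 30 mm high, three shallow pockets in a row along its y, 122 mm apart, each 114 (x) x 112 (y) mm inside, with rims 6 mm high, 10 mm thick all round (tops 36 mm above the table). Point: centre of the floor of pocket 0 (0 = leftmost, +y), 30 mm above the table; z up, -x towards the robot
- pocket1 (a point): drying stand: fixed dark steel slab 134 x 376 mm, 30 mm high, three shallow pockets in a row along its y, 122 mm apart, each 114 (x) x 112 (y) mm inside, with rims 6 mm high, 10 mm thick all round (tops 36 mm above the table). Point: centre of the floor of pocket 1 (0 = leftmost, +y), 30 mm above the table; z up, -x towards the robot
- pocket2 (a point): drying stand: fixed dark steel slab 134 x 376 mm, 30 mm high, three shallow pockets in a row along its y, 122 mm apart, each 114 (x) x 112 (y) mm inside, with rims 6 mm high, 10 mm thick all round (tops 36 mm above the table). Point: centre of the floor of pocket 2 (0 = leftmost, +y), 30 mm above the table; z up, -x towards the robot
- vase0_mid (a point): dried terracotta bud vase, 150 g: round body 54 mm across and 60 mm high, with a neck 32 mm across, 88 mm tall in all; may be gripped. Point: on its axis, 44 mm above its foot, z up. It starts standing in a pocket of the drying stand. One or two of the three vases are present; an absent one reads None
- vase1_mid (a point): dried terracotta bud vase, 150 g: round body 54 mm across and 60 mm high, with a neck 32 mm across, 88 mm tall in all; may be gripped. Point: on its axis, 44 mm above its foot, z up. It starts standing in a pocket of the drying stand. One or two of the three vases are present; an absent one reads None
- vase2_mid (a point): dried terracotta bud vase, 150 g: round body 54 mm across and 60 mm high, with a neck 32 mm across, 88 mm tall in all; may be gripped. Point: on its axis, 44 mm above its foot, z up. It starts standing in a pocket of the drying stand. One or two of the three vases are present; an absent one reads None
- mat_top (a point): fixed cork mat, 90 (x) x 190 (y) mm, 4 mm thick, near the robot. Point: centre of its top; z up. There is room for two vases side by side along y
- start (a joint): drying timer's push button, 0 m at rest, 0.006 m fully down; springs back; fully down takes 5 N
- start_top (a point): centre of the top of the black button (40 mm across) on the fixed grey drying timer (box 70 x 90 mm, 30 mm high), between robot and caddy; pressed straight down
- jar: bystander: green glass jar, 52 mm across, 70 mm high, origin under its centre
- sponge: bystander: round yellow sponge block, 60 mm across, 30 mm high, origin under its centre
- stamp: bystander: wooden stamp block, 35 x 70 mm, 28 mm high, origin under its centre

How it is judged:
On the way, in this order (a step that is already met when the one before it is completed fails the run):
1. every vase stands upright on the cork mat (x of vase0_mid in the frame of mat_top between -0.045 and 0.045 m and y of vase0_mid in the frame of mat_top between -0.095 and 0.095 m and z of vase0_mid in the frame of mat_top between 0.038 and 0.05 m and angle between each of vase0_mid, vase1_mid, vase2_mid's own z axis and vertical below 0.1 rad and linear speed of each of vase0, vase1, vase2 below 0.02 m/s and x of vase1_mid in the frame of mat_top between -0.045 and 0.045 m and y of vase1_mid in the frame of mat_top between -0.095 and 0.095 m and z of vase1_mid in the frame of mat_top between 0.038 and 0.05 m and x of vase2_mid in the frame of mat_top between -0.045 and 0.045 m and y of vase2_mid in the frame of mat_top between -0.095 and 0.095 m and z of vase2_mid in the frame of mat_top between 0.038 and 0.05 m), for 0.2 s.
2. the lifter is drawn up out of the caddy (z of lifter_grip in the frame of caddy_floor above 0.27 m), for 0.1 s.
3. every dish stands flat in a pocket (((x of dish0_mid in the frame of pocket0 between -0.02 and 0.02 m and y of dish0_mid in the frame of pocket0 between -0.02 and 0.02 m and z of dish0_mid in the frame of pocket0 between 0.0225 and 0.0295 m) or (x of dish0_mid in the frame of pocket1 between -0.02 and 0.02 m and y of dish0_mid in the frame of pocket1 between -0.02 and 0.02 m and z of dish0_mid in the frame of pocket1 between 0.0225 and 0.0295 m) or (x of dish0_mid in the frame of pocket2 between -0.02 and 0.02 m and y of dish0_mid in the frame of pocket2 between -0.02 and 0.02 m and z of dish0_mid in the frame of pocket2 between 0.0225 and 0.0295 m)) and angle between each of dish0_mid, dish1_mid, dish2_mid's own z axis and vertical below 0.07 rad and linear speed of each of dish0, dish1, dish2 below 0.02 m/s and ((x of dish1_mid in the frame of pocket0 between -0.02 and 0.02 m and y of dish1_mid in the frame of pocket0 between -0.02 and 0.02 m and z of dish1_mid in the frame of pocket0 between 0.0225 and 0.0295 m) or (x of dish1_mid in the frame of pocket1 between -0.02 and 0.02 m and y of dish1_mid in the frame of pocket1 between -0.02 and 0.02 m and z of dish1_mid in the frame of pocket1 between 0.0225 and 0.0295 m) or (x of dish1_mid in the frame of pocket2 between -0.02 and 0.02 m and y of dish1_mid in the frame of pocket2 between -0.02 and 0.02 m and z of dish1_mid in the frame of pocket2 between 0.0225 and 0.0295 m)) and ((x of dish2_mid in the frame of pocket0 between -0.02 and 0.02 m and y of dish2_mid in the frame of pocket0 between -0.02 and 0.02 m and z of dish2_mid in the frame of pocket0 between 0.0225 and 0.0295 m) or (x of dish2_mid in the frame of pocket1 between -0.02 and 0.02 m and y of dish2_mid in the frame of pocket1 between -0.02 and 0.02 m and z of dish2_mid in the frame of pocket1 between 0.0225 and 0.0295 m) or (x of dish2_mid in the frame of pocket2 between -0.02 and 0.02 m and y of dish2_mid in the frame of pocket2 between -0.02 and 0.02 m and z of dish2_mid in the frame of pocket2 between 0.0225 and 0.0295 m))), for 0.3 s.
4. the lifter stands in its caddy again (x of lifter_grip in the frame of caddy_floor between -0.085 and 0.01 m and y of lifter_grip in the frame of caddy_floor between -0.03 and 0.03 m and z of lifter_grip in the frame of caddy_floor below 0.171 m and angle between lifter_grip's own z axis and vertical below 0.15 rad and linear speed of lifter below 0.02 m/s), for 0.3 s.
5. the button is pressed fully down (value of joint start above 0.0045 m), for 0.05 s.
At the end, for the whole second after the job is handed in: every dish present stands flat (within 0.07 rad), at rest on the floor of a pocket, its centre within 20 mm of the pocket centre in x and y; the lifter stands on its blade in the caddy (within 0.15 rad) and the vases on the cork mat (within 0.1 rad), all upright; the button is up (all of step 1 and all of step 3 and all of step 4 and value of joint start below 0.0015 m); the robot touches nothing.
It fails at once if the gripper touches a wet dish (contact force between any of the arm, the fingers and dish0 above 1 N or contact force between any of the arm, the fingers and dish1 above 1 N or contact force between any of the arm, the fingers and dish2 above 1 N).
It fails at once if a dish is tilted more than 0.4 rad (angle between any of dish0_mid, dish1_mid, dish2_mid's own z axis and vertical above 0.4 rad).
It fails at once if the button is pressed while the lifter is out of its caddy (value of joint start above 0.003 m and z of lifter_grip in the frame of caddy_floor above 0.22 m).
It fails at once if another thing on the table is knocked over or moved by more than 60 mm (distance of any of jar, sponge, stamp from where it was at the start of the episode above 0.06 m or angle between any of jar, sponge, stamp's own z axis and vertical above 0.7 rad).
Of dish0, dish1, dish2 only 2 to 3 are there at a start; the rules pass over those that are not, and their reading is None.
Of vase0, vase1, vase2 only 1 to 2 are there at a start; the rules pass over those that are not, and their reading is None.
At some moment in a run one of dish0, dish1, dish2 may be knocked a few centimetres aside while the robot is not near it.
It also fails if it takes over 210 s, if anything falls off the work surface, if the arm or the gripper's body presses on something with over 40 N, if the wrist force passes 120 N, or if a joint passes its speed limit or range.

### The arm

A 7-joint arm with a two-finger parallel gripper is mounted at the origin on the work surface. World frame = base frame: x ahead of the robot, y to its left, z up, the work surface at z = 0. Lengths are in m, angles in rad, forces in N, time in s.
With the tool pointing down it reaches from about 0.35 to 0.9 m from the base axis. Payload 19.9 kg.
Tool frame: the origin (TCP) lies midway between the tips of the shut fingers; the grasp point (between the pads) lies 19 mm behind it; z points along the fingers, y is the direction in which the jaws open and shut (so a half turn about z gives the same grasp; the last joint's range is limited). The gripper opens to 85 mm and grips with 20 to 120 N. Pads are 22 mm wide; open, the fingers measure 114 mm over their backs; the gripper's body (76 mm by 85 mm) begins 54 mm behind the grasp point. The pads swing forward as they close: fully open they stand 13 mm farther back than shut.
Start: joints at [-1.29, 0.417, -0.01, 1.614, 0.005, 1.111, -0.053], TCP at [0.198, 0.593, 0.231] pointing down, gripper open.
Joint ranges: [-2.81, 2.81], [-0.39, 2.02], [-1.27, 1.25], [0.06, 2.57], [-1.19, 4.33], [0.19, 2], [-2.82, 2.82]. Speed limits (rad/s): [1.89, 1.89, 2.39, 2.39, 3.01, 3.01, 3.01].

### API

Orientations are given as a unit quaternion [w, x, y, z].
In Python, from station import monitor, cams, order gives the robot as it stands.
- The arm moves only by the tool play_rows, never from a script. Its argument "series" is a list of rows, each a list of 3 entries, a list of its own where there are three numbers: the shift along the tool's x, y, z in units of 50 mm (1.0 is 50 mm), then the turn, a rotation vector about the tool's x, y, z in units of 5 degrees (1.0 is 5 degrees), then the opening in per cent of the stroke, from 0 (shut) to 100 (fully open). In form: [[[dx, dy, dz], [ax, ay, az], grip], ...]. A call has 1 to 20 rows; each row shifts and turns the commanded pose from where the row before left it, along the tool's axes as they then stand; what a row does not reach is not made up. A row lasts 1/10 s, in which the tool goes at most 50 mm and 8.59 degrees, less where a joint would pass 70% of its speed; a pose out of reach is approached as far as the arm can. A call is refused whole if a number of a shift passes 1 or a number of a turn 1, either way. A call with a gripper value outside its range is refused whole. The fingers move at their own pace and stop on an object; "force" is the grip in N (left out, the last holds). Time passes only in rows, so rows that do not move let the fingers close. It gives the time, the measured TCP pose, the force and the opening at its end, in the units of the state.
- monitor.read_state(): the state, without advancing time (a new reading comes with each control period).
- cams.snapshot(name): name is "scene" or "side" or "wrist"; returns the picture (480x640x3 uint8, red, green, blue); there is no depth.
- cams.camera_info(name): a dict with "fx", "fy", "cx", "cy" (pixels), "origin" and "attitude" of the camera in the world. Camera axes: x right, y down, z forward; pixel columns grow to the right and rows downward; lengths in m; the calibration is good to about 2 mm. The wrist camera is an equidistant fisheye: a pixel r from the principal point sees the ray r / f radians off the axis. A picture is of the moment at which its call begins: read the wrist's pose just before it. camera_info takes no time and is no camera call; for the wrist camera it gives the pose at the moment of the call.
- order.hand_in(): hands the job in, once; it reports no verdict.
The state is a dict: "time_s": time; "q": joint angles; "dq": joint speeds; "tau": joint torques, N m; "tcp_pos": TCP position; "eef_rot": TCP orientation; "contact_force": force on the tool from outside, world axes, zero at the start; "wrist_torque": the same for the moment, N m; "width": finger opening in m.
Only numpy, scipy, OpenCV 4.12 (cv2) and the standard library are available. Lean on these libraries where they do the work, as an engineer would, in place of code of your own. Each camera call takes 0.05 s, during which the arm holds its last target. There are 200 camera calls.

## Working session

There is one attempt and no reset: what is moved stays moved. The work goes in short steps, Python scripts to look and compute and a tool call to move; the robot and the scene stay as the last step left them, time stands still between calls to the robot, and variables do not carry over. Pictures are saved under pics/ and viewed, about 12 in all and at most 16, crops included, and the job is handed in when it is done.

Besides the shell and the picture viewer there is one more tool, called after "Request:" in YAML: its name, and indented under it one key for each argument. play_rows: Moves the arm, as the interface text tells. Its arguments: {"type":"object","properties":{"series":{"type":"array"},"force":{"type":"number"}},"required":["series"]}

```bash
ls; mkdir -p pics; python3 - <<'E'
from station import monitor,cams
import cv2
s=monitor.read_state(); print({k:s[k] for k in('time_s','tcp_pos','eef_rot','contact_force','width')})
for n in('scene','side','wrist'):
    print(n,cams.camera_info(n))
for n in('scene','side'):
    cv2.imwrite(f'pics/{n}0.png',cams.snapshot(n)[:,:,::-1])
E
```

```text
pics
{'time_s': 0.0, 'tcp_pos': array([0.19814945, 0.59238993, 0.23065423]), 'eef_rot': array([-4.89781480e-05,  1.60677788e-01,  9.87006724e-01, -6.09994123e-04]), 'contact_force': array([-1.01192134,  0.31012483,  0.63358564]), 'width': 0.08521097178605234}
scene {'fx': 519.5601333279636, 'fy': 519.5601333279636, 'cx': 321.40379903275937, 'cy': 237.80596592144676, 'origin': array([1.23969931, 0.41194716, 1.19324927]), 'attitude': array([-0.16576389,  0.49178707,  0.80731945, -0.28089699])}
side {'fx': 560.376869283969, 'fy': 560.376869283969, 'cx': 323.2218670807523, 'cy': 238.45118225600567, 'origin': array([ 0.4681717 , -0.87608862,  0.89003424]), 'attitude': array([-0.41852488,  0.90794438, -0.01966657,  0.009336  ])}
wrist {'fx': 371.64829954431775, 'fy': 371.64829954431775, 'cx': 318.06821996940124, 'cy': 237.58081559816176, 'origin': array([0.11924775, 0.61986517, 0.37243278]), 'attitude': array([0.13326364, 0.80054557, 0.5763875 , 0.09562974])}
```

View pics/scene0.png

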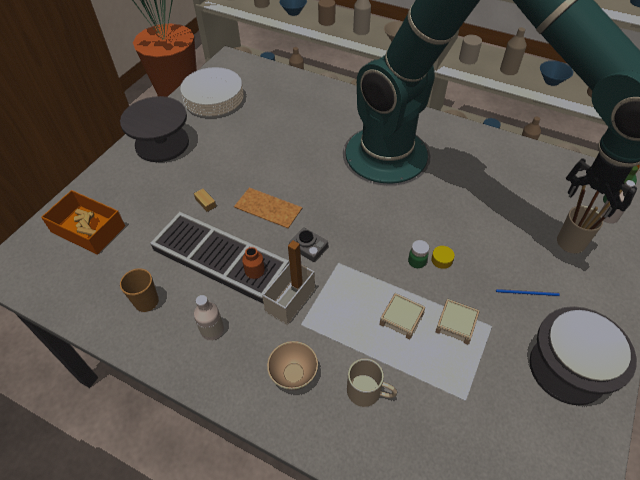

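View pics/side0.png

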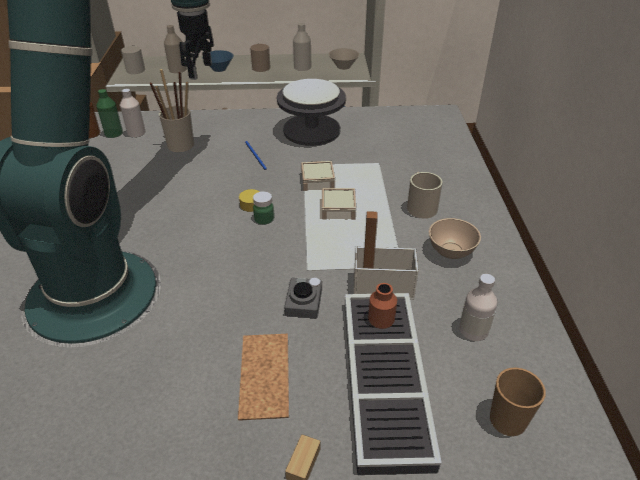

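Scene: the only vase is in pocket 0, at (253,263). There are two dishes on the paper, at (402,315) and (459,320). The lifter handle is at (295,262). In the side view the vase is at (383,305) and the dishes at (318,175) and (339,202). Next I'll enlarge crops for exact pixels.

```bash
python3 - <<'E'
import cv2
a=cv2.imread('pics/scene0.png')[180:390,150:500]; cv2.imwrite('pics/sc.png',cv2.resize(a,None,fx=2.25,fy=2.25,interpolation=cv2.INTER_CUBIC))
a=cv2.imread('pics/side0.png')[150:450,230:450]; cv2.imwrite('pics/sd.png',cv2.resize(a,None,fx=2,fy=2,interpolation=cv2.INTER_CUBIC))
E
```

```text
(no output)
```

View pics/sc.png

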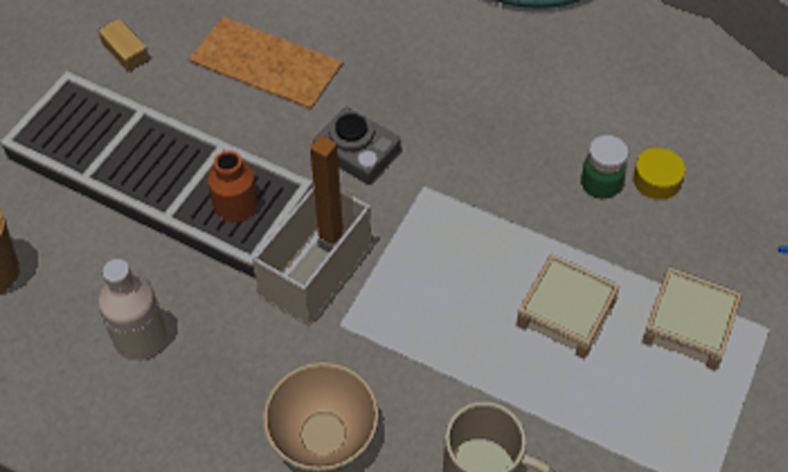

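View pics/sd.png

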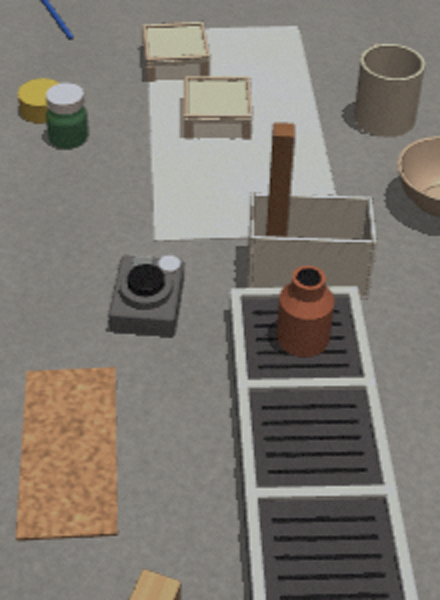

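```bash
cat > h.py <<'E'
import numpy as np,cv2
from scipy.spatial.transform import Rotation as R
from station import monitor,cams
def rays(n,px,info=None):
    i=info or cams.camera_info(n); px=np.atleast_2d(np.array(px,float))
    d=(px-[i['cx'],i['cy']])/[i['fx'],i['fy']]
    if n=='wrist':
        r=np.linalg.norm(d,axis=1,keepdims=True)+1e-12
        d=np.hstack([np.sin(r)*d/r,np.cos(r)])
    else: d=np.hstack([d,np.ones((len(d),1))])
    q=i['attitude']; return i['origin'],R.from_quat([q[1],q[2],q[3],q[0]]).apply(d)
def onz(n,px,z,info=None):
    o,d=rays(n,px,info); return o+d*((z-o[2])/d[:,2])[:,None]
def proj(n,P,info=None):
    i=info or cams.camera_info(n); q=i['attitude']
    c=R.from_quat([q[1],q[2],q[3],q[0]]).inv().apply(np.atleast_2d(P)-i['origin'])
    if n=='wrist':
        t=np.arctan2(np.linalg.norm(c[:,:2],axis=1),c[:,2]); u=c[:,:2]/(np.linalg.norm(c[:,:2],axis=1)[:,None]+1e-12)*t[:,None]
    else: u=c[:,:2]/c[:,2:]
    return u*[i['fx'],i['fy']]+[i['cx'],i['cy']]
def rect(p):
    p=np.array(p); c=p.mean(0)[:2]; e=[p[(k+1)%4]-p[k] for k in range(4)]
    a=[np.arctan2(v[1],v[0]) for v in e]
    return c.round(4),np.degrees(a).round(1),[round(float(np.linalg.norm(v)),4) for v in e]
def st():
    s=monitor.read_state(); q=s['eef_rot']; Rm=R.from_quat([q[1],q[2],q[3],q[0]]).as_matrix()
    return s,Rm
def to_tool(dw):
    return (st()[1].T@np.array(dw,float)/.05).round(3)
E
python3 - <<'E'
from h import *
S=lambda l:np.array(l,float)/2.25+[150,180]
D=lambda l:np.array(l,float)/2+[230,150]
for nm,z,a,b in [
 ('mat',.004,[(225,18),(343,65),(310,106),(190,60)],[(27,370),(115,369),(117,534),(18,536)]),
 ('stand',.036,[(68,74),(5,145),(252,268),(312,185)],None),
 ('dA',.039,[(556,257),(619,293),(585,340),(520,311)],[(183,78),(250,78),(252,122),(184,124)]),
 ('dB',.039,[(671,269),(740,292),(714,352),(648,312)],[(143,25),(205,24),(209,66),(143,66)]),
 ('caddy',.085,[(257,262),(312,285),(370,205),(313,182)],[(250,197),(372,197),(374,237),(250,240)])]:
    print(nm,'scene',*rect(onz('scene',S(a),z)))
    if b: print(nm,'side',*rect(onz('side',D(b),z)))
for nm,z,a,b in [('btn',.036,(351,127),(147,281)),('vase',.118,(229,160),(309,276)),('handle',.204,(324,143),(284,127))]:
    print(nm,onz('scene',S([a]),z).round(4),onz('side',D([b]),z).round(4))
print('standL',onz('side',D([(232,289),(357,287)]),.036).round(4))
print(onz('side',D([(250,495),(246,385),(366,379)]),.036).round(4))
s,M=st();print(M.round(3),s['q'].round(3))
E
```

```text
mat scene [ 0.3871 -0.2255] [ 89.5  -2.9 -88.7 179.8] [0.1892, 0.0826, 0.1854, 0.0881]
mat side [ 0.3856 -0.2291] [ -1.6 -89.2 178.8  91.3] [0.0891, 0.1879, 0.0876, 0.1886]
stand scene [ 0.6175 -0.2428] [  0.5  88.2 178.5 -91.4] [0.1308, 0.3687, 0.1335, 0.3733]
dA scene [0.5628 0.2823] [ 81.8  -9.6 -90.4 174. ] [0.0822, 0.0738, 0.0778, 0.0844]
dA side [0.5576 0.2681] [  -2.5  -93.4 -179.7   88.4] [0.0874, 0.0937, 0.0844, 0.0978]
dB scene [0.507  0.4076] [ 94.8  -2.  -99.9 176. ] [0.0792, 0.0857, 0.0817, 0.0651]
dB side [0.5084 0.3957] [ -0.8 -90.2 177.5  89.2] [0.0862, 0.1018, 0.0873, 0.0993]
caddy scene [ 0.6411 -0.0018] [ 92.  176.8 -88.7  -0.6] [0.0688, 0.1224, 0.0743, 0.1229]
caddy side [ 0.6393 -0.0062] [ -2.5 -97.8 179.5  85. ] [0.1322, 0.063, 0.1293, 0.0673]
btn [[ 0.4557 -0.0563  0.036 ]] [[ 0.463  -0.0449  0.036 ]]
vase [[ 0.6173 -0.1247  0.118 ]] [[ 0.6192 -0.1247  0.118 ]]
handle [[ 0.6017 -0.0036  0.204 ]] [[ 0.6037 -0.0016  0.204 ]]
standL [[ 0.552  -0.0604  0.036 ]
 [ 0.6837 -0.0632  0.036 ]]
[[ 0.5493 -0.3106  0.036 ]
 [ 0.556  -0.1882  0.036 ]
 [ 0.6728 -0.1859  0.036 ]]
[[-0.948  0.317 -0.   ]
 [ 0.317  0.948 -0.001]
 [-0.    -0.001 -1.   ]] [-1.289  0.418 -0.01   1.614  0.005  1.111 -0.053]
```

Request:
play_rows:
  series:
    - [[0, 0, -0.4], [0, 0, -0.925], 100]
    - [[0, 0, -0.4], [0, 0, -0.925], 100]
    - [[0, 0, -0.4], [0, 0, -0.925], 100]
    - [[0, 0, -0.4], [0, 0, -0.925], 100]
    - [[-0.4, -0.7, 0], [0, 0, 0], 100]
    - [[-0.4, -0.7, 0], [0, 0, 0], 100]
    - [[-0.4, -0.7, 0], [0, 0, 0], 100]
    - [[-0.4, -0.7, 0], [0, 0, 0], 100]
    - [[-0.4, -0.7, 0], [0, 0, 0], 100]
    - [[0, 0, 0], [0, 0, 0], 100]
    - [[0, 0, 0], [0, 0, 0], 100]

```text
time_s: 1.2
tcp_pos: [0.2986, 0.4172, 0.3114]
eef_rot: [0.0, 0.001, 1.0, 0.0]
contact_force: [0.1, 0.1, -0.5]
width: 0.0856
```

```bash
python3 - <<'E'
from h import *
s,M=st();print(M.round(3),s['tcp_pos'].round(4),s['q'].round(3))
i=cams.camera_info('wrist');print(i)
cv2.imwrite('pics/w1.png',cams.snapshot('wrist')[:,:,::-1])
print(proj('wrist',[(.56,.277,.039),(.508,.402,.039)],i))
E
```

```text
[[-1.     0.001  0.   ]
 [ 0.001  1.     0.   ]
 [-0.     0.    -1.   ]] [0.2986 0.4172 0.3114] [-1.026  0.145  0.018  1.788 -0.003  1.209  0.563]
{'fx': 371.64829954431775, 'fy': 371.64829954431775, 'cx': 318.06821996940124, 'cy': 237.58081559816176, 'origin': array([0.21533206, 0.41814207, 0.45316572]), 'attitude': array([0.11585051, 0.69805944, 0.69697844, 0.11624426])}
[[220.86066529 370.11974693]
 [306.14239066 343.65042231]]
```

View pics/w1.png

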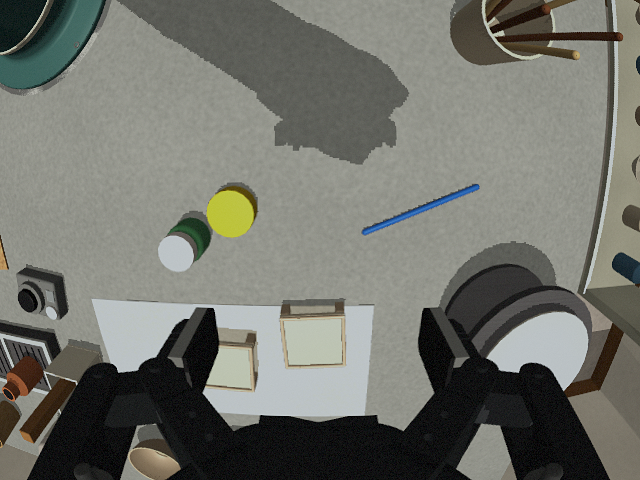

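The wrist view shows dish B with top corners at (282,313), (344,311), (346,366) and (285,367). Dish A is partly hidden by the left finger, with right corners at (256,342) and (254,390). The jar and sponge are at (177,252) and (232,212).

```bash
python3 - <<'E'
from h import *
print(rect(onz('wrist',[(282,313),(344,311),(346,366),(285,367)],.039)))
print(onz('wrist',[(256,342),(254,390)],.039).round(4))
print('jar',onz('wrist',[(177,252)],.07),'sponge',onz('wrist',[(232,212)],.03))
E
```

```text
(array([0.5026, 0.414 ]), array([  92.3,    3.7,  -88.7, -180. ]), [0.0798, 0.0909, 0.0857, 0.0896])
[[0.506  0.335  0.039 ]
 [0.5955 0.324  0.039 ]]
jar [[0.36342671 0.25528271 0.07      ]] sponge [[0.32702522 0.31601115 0.03      ]]
```

Request:
play_rows:
  series:
    - [[-0.46, -0.79, 0], [0, 0, 0], 100]
    - [[-0.46, -0.79, 0], [0, 0, 0], 100]
    - [[-0.46, -0.79, 0], [0, 0, 0], 100]
    - [[-0.46, -0.79, 0], [0, 0, 0], 100]
    - [[-0.46, -0.79, 0], [0, 0, 0], 100]
    - [[-0.46, -0.79, 0], [0, 0, 0], 100]
    - [[-0.46, -0.79, 0], [0, 0, 0], 100]
    - [[-0.46, -0.79, 0], [0, 0, 0], 100]
    - [[-0.46, -0.79, 0], [0, 0, 0], 100]
    - [[-0.46, -0.79, 0], [0, 0, 0], 100]
    - [[-0.46, -0.79, 0], [0, 0, 0], 100]
    - [[-0.46, -0.79, 0], [0, 0, 0], 100]
    - [[-0.46, -0.79, 0], [0, 0, 0], 100]
    - [[-0.46, -0.6, 0], [0, 0, 0], 100]
    - [[0, 0, 0], [0, 0, 0], 100]
    - [[0, 0, 0], [0, 0, 0], 100]

```text
time_s: 2.85
tcp_pos: [0.6208, -0.1251, 0.3103]
eef_rot: [-0.001, -0.0, 1.0, -0.0]
contact_force: [-0.4, 0.5, -0.7]
width: 0.0852
```

```bash
python3 - <<'E'
from h import *
s,M=st();print(M.round(3),s['tcp_pos'].round(4),s['q'].round(3))
i=cams.camera_info('wrist')
cv2.imwrite('pics/w2.png',cams.snapshot('wrist')[:,:,::-1])
print(proj('wrist',[(.618,-.124,.118)],i))
E
```

```text
[[-1.    -0.001 -0.002]
 [-0.001  1.    -0.   ]
 [ 0.002 -0.    -1.   ]] [ 0.6208 -0.1251  0.3103] [-0.212  0.406  0.498  1.507 -0.197  1.281  1.881]
[[318.1778034 203.2325875]]
```

View pics/w2.png

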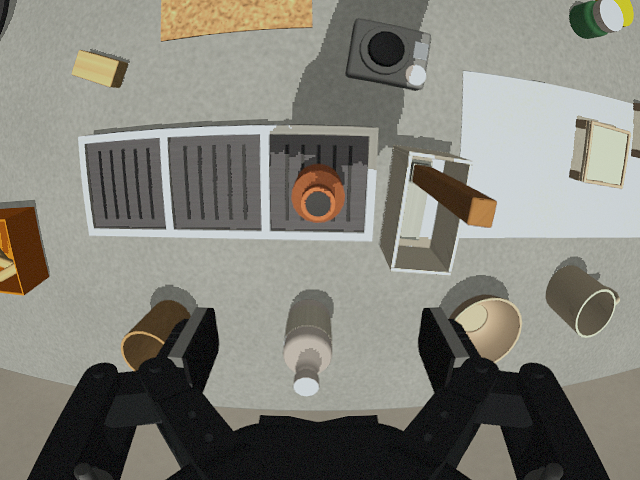

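Request:
play_rows:
  series:
    - [[0.06, 0, 0.7], [0, 0, 0], 100]
    - [[0, 0, 0.7], [0, 0, 0], 100]
    - [[0, 0, 0.7], [0, 0, 0], 100]
    - [[0, 0, 0.7], [0, 0, 0], 100]
    - [[0, 0, 0.7], [0, 0, 0], 100]
    - [[0, 0, 0.7], [0, 0, 0], 100]
    - [[0, 0, 0.5], [0, 0, 0], 100]
    - [[0, 0, 0.35], [0, 0, 0], 100]
    - [[0, 0, 0], [0, 0, 0], 100]
    - [[0, 0, 0], [0, 0, 0], 100]
    - [[0, 0, 0], [0, 0, 0], 40]
    - [[0, 0, 0], [0, 0, 0], 40]
    - [[0, 0, 0], [0, 0, 0], 40]
    - [[0, 0, 0], [0, 0, 0], 40]
    - [[0, 0, 0], [0, 0, 0], 40]
    - [[0, 0, 0], [0, 0, 0], 40]
    - [[0, 0, 0], [0, 0, 0], 40]
  force: 40

```text
time_s: 4.6
tcp_pos: [0.6179, -0.1257, 0.0602]
eef_rot: [0.001, -0.0, 1.0, 0.0]
contact_force: [-3.0, 2.1, 10.6]
width: 0.0527
```

```bash
python3 - <<'E'
from h import *
# w2 picture measurements: TCP pose then (0.6208,-0.1251,0.3103); camera = TCP offset known from earlier info
i=dict(cams.camera_info('wrist')); s,M=st()
i['origin']=i['origin']+np.array([0.6208,-0.1251,0.3103])-s['tcp_pos']
W=lambda p,z:onz('wrist',p,z,i)
print('stand',rect(W([(80,137),(378,127),(372,240),(90,236)],.036)))
print('caddy',rect(W([(408,148),(470,160),(451,274),(391,268)],.085)))
print('handle',rect(W([(467,202),(494,199),(495,225),(475,226)],.204)))
print('mat',W([(161,0),(313,0),(312,25),(162,40)],.004).round(3))
print('btn',W([(386,48)],.036),W([(386,48)],.045),'dishA',rect(W([(592,121),(629,128),(623,186),(584,180)],.039)))
print(s['tcp_pos'],s['width'],s['contact_force'])
a=rays('scene',[(351/2.25+150,127/2.25+180)]);b=rays('side',[(147/2+230,281/2+150)])
for (o,d) in (a,b): print(o,d)
E
```

```text
stand (array([ 0.6141, -0.2444]), array([ 89.1,  -1. , -90.8, 177.8]), [0.3707, 0.1332, 0.3736, 0.1336])
caddy (array([ 0.6382, -0.0042]), array([ 82.4,  -3.4, -96.9, 175.4]), [0.0692, 0.1296, 0.0718, 0.1303])
handle (array([ 0.6035, -0.0021]), array([  97.5,   10.6,  -86.8, -154. ]), [0.0223, 0.0204, 0.0171, 0.0202])
mat [[ 0.376 -0.321  0.004]
 [ 0.395 -0.13   0.004]
 [ 0.427 -0.131  0.004]
 [ 0.432 -0.318  0.004]]
btn [[ 0.45979309 -0.04918525  0.036     ]] [[ 0.46147041 -0.05081013  0.045     ]] dishA (array([0.5566, 0.2794]), array([ 91. ,   1.1, -91.9, 177.2]), [0.0794, 0.0857, 0.085, 0.0815])
[ 0.6179378  -0.12573355  0.06018681] 0.05273888009344978 [-2.96103161  2.05005201 10.64733347]
[1.23969931 0.41194716 1.19324927] [[-0.53209109 -0.31774856 -0.78536665]]
[ 0.4681717  -0.87608862  0.89003424] [[-0.00433671  0.70088825 -0.72014061]]
```

Request:
play_rows:
  series:
    - [[0, 0, -0.3], [0, 0, 0], 40]
    - [[0, 0, -0.7], [0, 0, 0], 40]
    - [[0, 0, -0.7], [0, 0, 0], 40]
    - [[0, 0, -0.3], [0, 0, 0], 40]
    - [[0.6, -0.2, 0], [0, 0, 0], 40]
    - [[0.8, -0.26, 0], [0, 0, 0], 40]
    - [[0.8, -0.26, 0], [0, 0, 0], 40]
    - [[0.8, -0.26, 0], [0, 0, 0], 40]
    - [[0.8, -0.26, 0], [0, 0, 0], 40]
    - [[0.6, -0.2, 0], [0, 0, 0], 40]
    - [[0.2, -0.06, 0], [0, 0, 0], 40]
    - [[0, 0, 0.6], [0, 0, 0], 40]
    - [[0, 0, 0.6], [0, 0, 0], 40]
    - [[0, 0, 0.6], [0, 0, 0], 40]
    - [[0, 0, 0.5], [0, 0, 0], 40]
    - [[0, 0, 0], [0, 0, 0], 40]
    - [[0, 0, 0], [0, 0, 0], 40]

```text
time_s: 6.3
tcp_pos: [0.3876, -0.201, 0.0444]
eef_rot: [-0.0, 0.0, 1.0, -0.0]
contact_force: [-0.3, -0.4, -1.2]
width: 0.0532
```

```bash
python3 - <<'E'
from h import *
s,M=st();print(M.round(3),s['tcp_pos'].round(4),s['width'],s['contact_force'])
a=cams.snapshot('side')[250:450,170:470,::-1];cv2.imwrite('pics/s2.png',cv2.resize(a,None,fx=2.4,fy=2.4))
E
```

```text
[[-1.  0. -0.]
 [ 0.  1. -0.]
 [ 0. -0. -1.]] [ 0.3876 -0.201   0.0444] 0.05320177007351137 [-0.3454712  -0.40961885 -1.16541184]
```

View pics/s2.png

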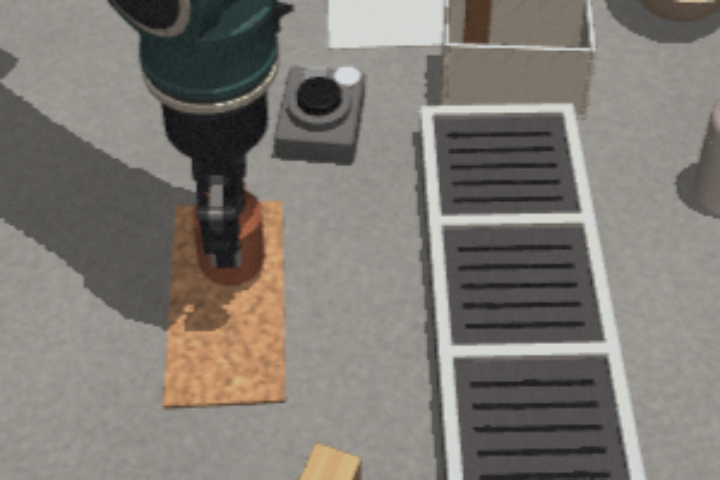

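The vase hangs upright over the mat. I'll lower it the last few millimetres and release it.

Request:
play_rows:
  series:
    - [[0, 0, 0.1], [0, 0, 0], 40]
    - [[0, 0, 0.06], [0, 0, 0], 40]
    - [[0, 0, 0.03], [0, 0, 0], 40]
    - [[0, 0, 0], [0, 0, 0], 40]
    - [[0, 0, 0], [0, 0, 0], 40]

```text
time_s: 6.85
tcp_pos: [0.3874, -0.2008, 0.0344]
eef_rot: [0.0, -0.0, 1.0, -0.0]
contact_force: [0.2, -0.0, -1.5]
width: 0.0531
```

Request:
play_rows:
  series:
    - [[0, 0, 0.02], [0, 0, 0], 40]
    - [[0, 0, 0.02], [0, 0, 0], 40]
    - [[0, 0, 0], [0, 0, 0], 40]
    - [[0, 0, 0], [0, 0, 0], 40]

```text
time_s: 7.25
tcp_pos: [0.3878, -0.2009, 0.0335]
eef_rot: [0.001, 0.0, 1.0, 0.0]
contact_force: [-9.4, 5.5, 42.2]
width: 0.0532
```

Request:
play_rows:
  series:
    - [[0, 0, -0.02], [0, 0, 0], 70]
    - [[0, 0, 0], [0, 0, 0], 80]
    - [[0, 0, 0], [0, 0, 0], 100]
    - [[0, 0, 0], [0, 0, 0], 100]
    - [[0, 0, 0], [0, 0, 0], 100]
    - [[0, 0, -0.2], [0, 0, 0], 100]
    - [[0, 0, -0.4], [0, 0, 0], 100]
    - [[0, 0, -0.8], [0, 0, 0], 100]
    - [[0, 0, -0.8], [0, 0, 0], 100]
    - [[0, 0, -0.8], [0, 0, 0], 100]
    - [[0, 0, -0.8], [0, 0, 0], 100]
    - [[0, 0, -0.8], [0, 0, 0], 100]
    - [[0, 0, -0.8], [0, 0, 0], 100]
    - [[-0.5, 0.6, 0], [0, 0, 0], 100]
    - [[-0.5, 0.6, 0], [0, 0, 0], 100]
    - [[-0.5, 0.6, 0], [0, 0, 0], 100]
    - [[-0.5, 0.6, 0], [0, 0, 0], 100]
    - [[0, 0, 0], [0, 0, 0], 100]
    - [[0, 0, 0], [0, 0, 0], 100]

```text
time_s: 9.15
tcp_pos: [0.4871, -0.0806, 0.3035]
eef_rot: [-0.0, -0.0, 1.0, -0.0]
contact_force: [-0.1, 0.3, -0.2]
width: 0.0857
```

```bash
python3 - <<'E'
from h import *
s,M=st();print(M.round(3),s['tcp_pos'].round(4),s['width'],s['contact_force'])
i=cams.camera_info('wrist');print(i)
im=cams.snapshot('wrist')[:,:,::-1];cv2.imwrite('pics/w3.png',im)
print('caddy corners',proj('wrist',[(.5745,.032,.085),(.7055,.032,.085),(.7055,-.04,.085),(.5745,-.04,.085)],i).round())
print('vase',proj('wrist',[(.3878,-.2009,.092)],i))
E
```

```text
[[-1.    -0.001 -0.001]
 [-0.001  1.    -0.001]
 [ 0.001 -0.001 -1.   ]] [ 0.4871 -0.0806  0.3035] 0.08570313839689553 [-0.11679645  0.32458926 -0.23454282]
{'fx': 371.64829954431775, 'fy': 371.64829954431775, 'cx': 318.06821996940124, 'cy': 237.58081559816176, 'origin': array([ 0.40397787, -0.07970443,  0.44537272]), 'attitude': array([0.11580618, 0.69728984, 0.69781569, 0.11588387])}
caddy corners [[420. 279.]
 [407. 372.]
 [350. 374.]
 [355. 279.]]
vase [[192.57768593 103.35105929]]
```

View pics/w3.png

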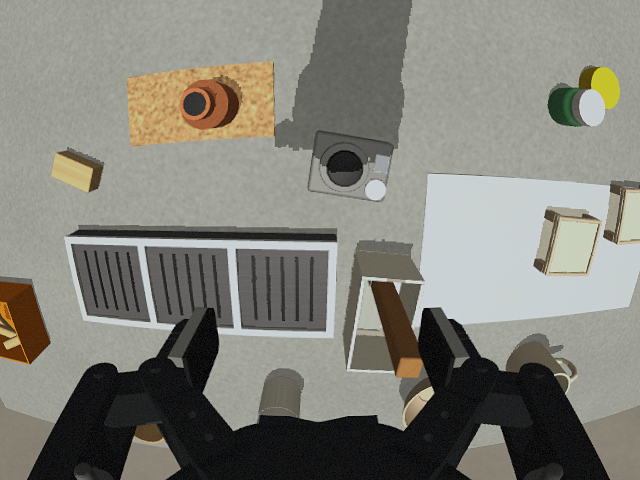

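The vase stands at (194,104), on the mat. The caddy rim corners are about (360,276), (423,282), (411,372) and (347,370), and the button is at (344,168).

```bash
python3 - <<'E'
from h import *
im=cv2.imread('pics/w3.png'); a=im[220:400,320:460]; cv2.imwrite('pics/w3c.png',cv2.resize(a,None,fx=4,fy=4,interpolation=cv2.INTER_CUBIC)[:600])
W=lambda p,z:onz('wrist',p,z)
print('caddy',rect(W([(360,276),(423,282),(411,372),(347,370)],.085)))
print('mat',rect(W([(130,76),(274,63),(274,136),(130,146)],.004)))
print('btn',W([(344,168)],.036),W([(344,168)],.04))
print('stand',rect(W([(65,237),(337,242),(334,337),(84,321)],.036)))
print('stand x',W([(65,237),(337,242),(334,337),(84,321)],.036))
o1=rays('wrist',[(344,168)]);o2=rays('scene',[(351/2.25+150,127/2.25+180)])
for z in (.03,.036,.04,.045): print(z,onz('wrist',[(344,168)],z)[0,:2],onz('scene',[(351/2.25+150,127/2.25+180)],z)[0,:2],onz('side',[(147/2+230,281/2+150)],z)[0,:2])
E
```

```text
caddy (array([ 0.6387, -0.0019]), array([ 83.2,   0.6, -95.2, 175.8]), [0.0715, 0.1277, 0.0822, 0.129])
mat (array([ 0.3843, -0.2258]), array([ 89.6,  -0.6, -89.4, 177. ]), [0.1859, 0.0875, 0.1898, 0.091])
btn [[ 0.46214201 -0.05157625  0.036     ]] [[ 0.46157019 -0.05185746  0.04      ]]
stand (array([ 0.6126, -0.2457]), array([ 89. ,  -0.5, -90.8, 178.4]), [0.3725, 0.1329, 0.3751, 0.1343])
stand x [[ 0.54253513 -0.43066319  0.036     ]
 [ 0.54909259 -0.05821072  0.036     ]
 [ 0.68202429 -0.05945601  0.036     ]
 [ 0.67673609 -0.43449254  0.036     ]]
0.03 [ 0.46299975 -0.05115443] [ 0.45159025 -0.05868751] [ 0.46299255 -0.03904667]
0.036 [ 0.46214201 -0.05157625] [ 0.45565529 -0.05626   ] [ 0.46302868 -0.04488627]
0.04 [ 0.46157019 -0.05185746] [ 0.45836532 -0.05464165] [ 0.46305277 -0.04877933]
0.045 [ 0.46085541 -0.05220897] [ 0.46175285 -0.05261872] [ 0.46308288 -0.05364566]
```

View pics/w3c.png

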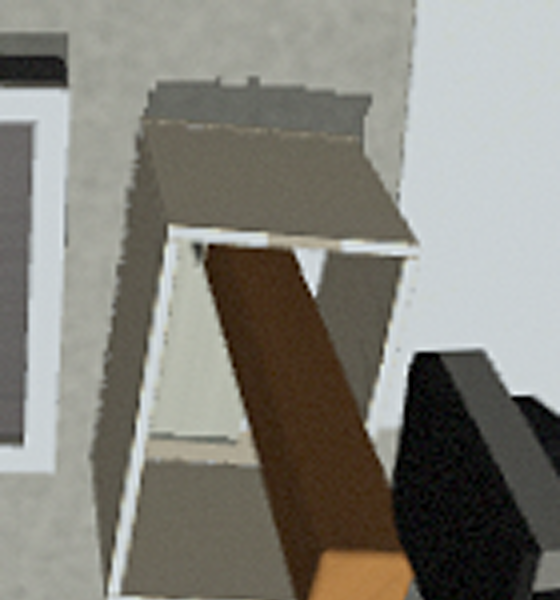

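Caddy yaw is about -4.5°, with the handle axis near (0.602,-0.001). Next is the lifter grasp.

Request:
play_rows:
  series:
    - [[-0.575, 0.398, 0], [0, 0, 0], 100]
    - [[-0.575, 0.398, 0], [0, 0, 0], 100]
    - [[-0.575, 0.398, 0], [0, 0, 0], 100]
    - [[-0.575, 0.398, 0], [0, 0, 0], 100]
    - [[0, 0, 0], [0, 0, 0.9], 100]
    - [[0, 0, 0.5], [0, 0, 0], 100]
    - [[0, 0, 0.5], [0, 0, 0], 100]
    - [[0, 0, 0.5], [0, 0, 0], 100]
    - [[0, 0, 0.5], [0, 0, 0], 100]
    - [[0, 0, 0.5], [0, 0, 0], 100]
    - [[0, 0, 0.4], [0, 0, 0], 100]
    - [[0, 0, 0.17], [0, 0, 0], 100]
    - [[0, 0, 0], [0, 0, 0], 100]
    - [[0, 0, 0], [0, 0, 0], 60]
    - [[0, 0, 0], [0, 0, 0], 40]
    - [[0, 0, 0], [0, 0, 0], 30]
    - [[0, 0, 0], [0, 0, 0], 10]
    - [[0, 0, 0], [0, 0, 0], 10]
    - [[0, 0, 0], [0, 0, 0], 10]
    - [[0, 0, 0], [0, 0, 0], 10]
  force: 100

```text
time_s: 11.2
tcp_pos: [0.6026, -0.0014, 0.1504]
eef_rot: [0.0, 0.039, 0.999, -0.0]
contact_force: [-1.1, -0.6, 6.6]
width: 0.0211
```

```bash
python3 - <<'E'
from h import *
s,M=st();print(M.round(3),s['tcp_pos'].round(4),s['width'],s['contact_force'])
cv2.imwrite('pics/w4.png',cams.snapshot('wrist')[:,:,::-1])
E
```

```text
[[-0.997  0.079  0.001]
 [ 0.079  0.997 -0.   ]
 [-0.001 -0.    -1.   ]] [ 0.6026 -0.0014  0.1504] 0.02111858079173089 [-1.12904834 -0.64299121  6.63364497]
```

View pics/w4.png

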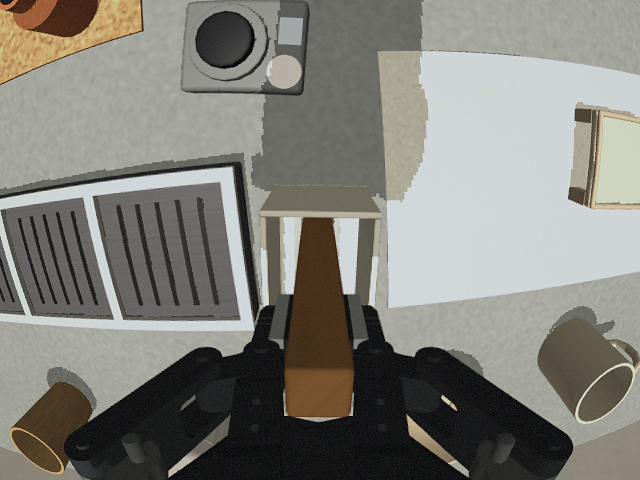

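The handle is gripped squarely, and the caddy lines up with the jaws. I'll lift it out, square up to world axes, and move between the two dishes for a close look.

Request:
play_rows:
  series:
    - [[0, 0, -0.4], [0, 0, 0], 10]
    - [[0, 0, -0.7], [0, 0, 0], 10]
    - [[0, 0, -0.7], [0, 0, 0], 10]
    - [[0, 0, -0.7], [0, 0, 0], 10]
    - [[0, 0, -0.5], [0, 0, 0], 10]
    - [[0, 0, -0.2], [0, 0, -0.9], 10]
    - [[0.495, 0.77, 0], [0, 0, 0], 10]
    - [[0.495, 0.77, 0], [0, 0, 0], 10]
    - [[0.495, 0.77, 0], [0, 0, 0], 10]
    - [[0.495, 0.77, 0], [0, 0, 0], 10]
    - [[0.495, 0.77, 0], [0, 0, 0], 10]
    - [[0.495, 0.77, 0], [0, 0, 0], 10]
    - [[0.495, 0.77, 0], [0, 0, 0], 10]
    - [[0.495, 0.77, 0], [0, 0, 0], 10]
    - [[0.495, 0.77, 0], [0, 0, 0], 10]
    - [[0, 0, 0], [0, 0, 0], 10]
    - [[0, 0, 0], [0, 0, 0], 10]
    - [[0, 0, 0], [0, 0, 0], 10]

```text
time_s: 13.05
tcp_pos: [0.38, 0.3445, 0.3097]
eef_rot: [0.0, 0.001, 1.0, -0.0]
contact_force: [0.4, -0.4, -1.6]
width: 0.0211
```

```bash
python3 - <<'E'
from h import *
s,M=st();print(M.round(3),s['tcp_pos'].round(4),s['q'].round(2),s['width'],s['contact_force'])
print(cams.camera_info('wrist')['origin'])
im=cams.snapshot('wrist')[:,:,::-1];cv2.imwrite('pics/w5.png',im)
cv2.imwrite('pics/w5c.png',cv2.resize(im[190:440,150:480],None,fx=2.4,fy=2.4,interpolation=cv2.INTER_CUBIC))
E
```

```text
[[-1.     0.001  0.   ]
 [ 0.001  1.    -0.   ]
 [-0.    -0.    -1.   ]] [0.38   0.3445 0.3097] [-0.94  0.15  0.16  1.79 -0.02  1.2   0.8 ] 0.02111667805511063 [ 0.39927312 -0.40201621 -1.61509032]
[0.29675016 0.3455377  0.45150271]
```

View pics/w5c.png

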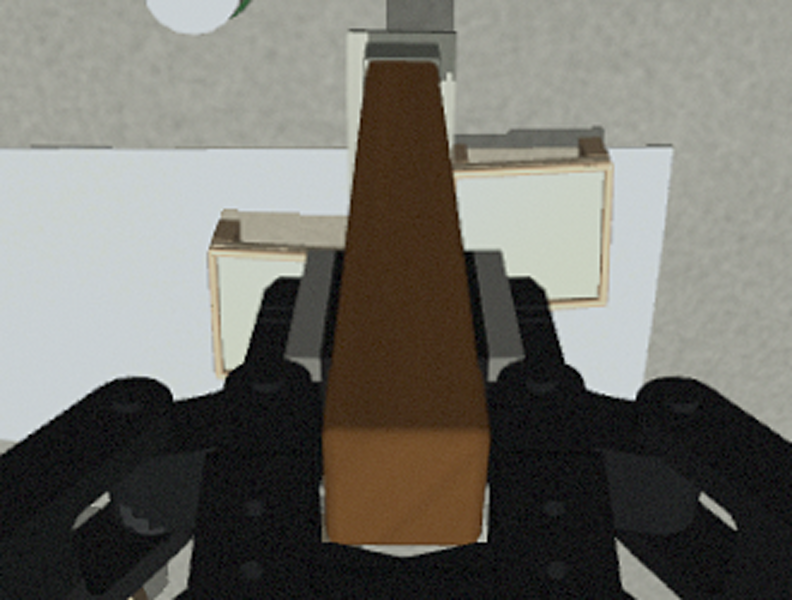

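The crop shows A's left corners at (208,250) and (218,377), and B's right corners at (611,165) and (606,305). The lifter is level and centred in the jaws.

```bash
python3 - <<'E'
from h import *
C=lambda l:np.array(l,float)/2.4+[150,190]
for n,l in(('A',[(208,250),(218,377)]),('B',[(611,165),(606,305)])):
    p=onz('wrist',C(l),.039);d=p[1]-p[0];print(n,p.round(4),np.linalg.norm(d),np.degrees(np.arctan2(d[1],d[0])))
print('B near edge',onz('wrist',C([(470,172),(600,165)]),.039).round(4))
print('A near edge',onz('wrist',C([(208,250),(305,255)]),.039).round(4))
print('blade rear',onz('wrist',C([(348,31),(455,31)]),.167).round(4))
E
```

```text
A [[0.5138 0.2419 0.039 ]
 [0.5966 0.2392 0.039 ]] 0.08283243827200511 -1.8748574823409965
B [[0.4656 0.4509 0.039 ]
 [0.5486 0.456  0.039 ]] 0.08312763653681984 3.49294789600667
B near edge [[0.4688 0.3787 0.039 ]
 [0.4655 0.4451 0.039 ]]
A near edge [[0.5138 0.2419 0.039 ]
 [0.5159 0.2937 0.039 ]]
blade rear [[0.3654 0.3273 0.167 ]
 [0.3655 0.3624 0.167 ]]
```

```bash
python3 - <<'E'
from h import *
C=lambda l:np.array(l,float)/2.4+[150,190]
print(onz('wrist',C([(195,33),(243,10)]),.07).round(4)) # lid near edge
print(onz('scene',np.array([(607,150),(660,167)])/2.25+[150,180],.07).round(4))
E
```

```text
[[0.3889 0.2522 0.07  ]
 [0.3788 0.2747 0.07  ]]
[[0.3695 0.2484 0.07  ]
 [0.3646 0.3134 0.07  ]]
```

Request:
play_rows:
  series:
    - [[-0.4, -0.625, 0], [0, 0, 0], 10]
    - [[-0.4, -0.625, 0], [0, 0, 0], 10]
    - [[0, 0, 0.4], [0, 0, 0], 10]
    - [[0, 0, 0.6], [0, 0, 0], 10]
    - [[0, 0, 0.6], [0, 0, 0], 10]
    - [[0, 0, 0], [0, 0, 0], 10]
    - [[0, 0, 0], [0, 0, 0], 10]

```text
time_s: 13.8
tcp_pos: [0.42, 0.2823, 0.2306]
eef_rot: [-0.0, 0.001, 1.0, -0.0]
contact_force: [0.5, 0.1, -1.3]
width: 0.021
```

Request:
play_rows:
  series:
    - [[0, 0, 0.5], [0, 0, 0], 10]
    - [[0, 0, 0.5], [0, 0, 0], 10]
    - [[0, 0, 0.3], [0, 0, 0], 10]
    - [[0, 0, 0.16], [0, 0, 0], 10]
    - [[0, 0, 0], [0, 0, 0], 10]
    - [[0, 0, 0], [0, 0, 0], 10]

```text
time_s: 14.4
tcp_pos: [0.4202, 0.2832, 0.1581]
eef_rot: [0.001, 0.0, 1.0, 0.001]
contact_force: [-0.3, -0.3, -1.5]
width: 0.0213
```

```bash
python3 - <<'E'
from h import *
s,M=st();print(s['tcp_pos'].round(4),s['contact_force'])
a=cams.snapshot('side')[120:270,240:440,::-1];b=cams.snapshot('scene')[220:370,330:530,::-1]
cv2.imwrite('pics/s3.png',np.hstack([cv2.resize(x,None,fx=2,fy=2,interpolation=cv2.INTER_CUBIC) for x in(a,b)]))
E
```

```text
[0.4202 0.2832 0.1581] [-0.32701762 -0.33356262 -1.46535131]
```

View pics/s3.png

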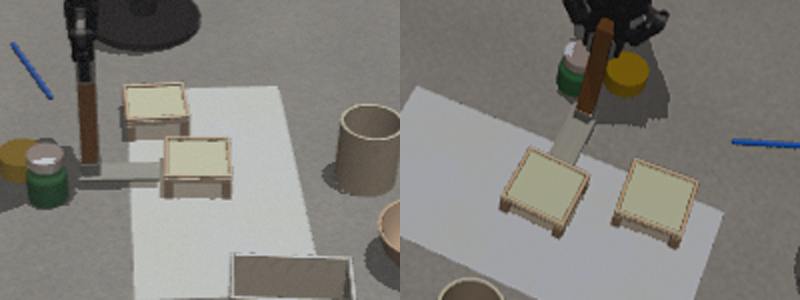

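The blade sits low and points at the middle of dish A's opening. Now I'll slide it in.

Request:
play_rows:
  series:
    - [[-0.25, 0, 0], [0, 0, 0], 10]
    - [[-0.3, 0, 0], [0, 0, 0], 10]
    - [[-0.3, 0, 0], [0, 0, 0], 10]
    - [[-0.3, 0, 0], [0, 0, 0], 10]
    - [[-0.25, 0, 0], [0, 0, 0], 10]
    - [[-0.15, 0, 0], [0, 0, 0], 10]
    - [[0, 0, 0], [0, 0, 0], 10]
    - [[0, 0, 0], [0, 0, 0], 10]

```text
time_s: 15.3
tcp_pos: [0.4968, 0.2828, 0.1566]
eef_rot: [-0.0, -0.0, 1.0, -0.0]
contact_force: [-1.2, -0.7, -1.8]
width: 0.0209
```

Request:
play_rows:
  series:
    - [[0, 0, -0.15], [0, 0, 0], 10]
    - [[0, 0, -0.05], [0, 0, 0], 10]
    - [[0, 0, -0.05], [0, 0, 0], 10]
    - [[0, 0, -0.1], [0, 0, 0], 10]
    - [[0, 0, -0.15], [0, 0, 0], 10]
    - [[0, 0, -0.2], [0, 0, 0], 10]
    - [[0, 0, -0.2], [0, 0, 0], 10]
    - [[0, 0, -0.1], [0, 0, 0], 10]
    - [[0, 0, 0], [0, 0, 0], 10]
    - [[0, 0, 0], [0, 0, 0], 10]

```text
time_s: 16.3
tcp_pos: [0.4969, 0.2828, 0.2067]
eef_rot: [-0.0, -0.0, 1.0, -0.0]
contact_force: [-0.1, -0.7, -3.9]
width: 0.0209
```

```bash
python3 - <<'E'
from h import *
s,M=st();print(s['tcp_pos'].round(4),s['contact_force'])
a=cams.snapshot('side')[100:250,280:480,::-1];b=cams.snapshot('scene')[200:350,330:530,::-1]
cv2.imwrite('pics/s4.png',np.hstack([cv2.resize(x,None,fx=2,fy=2,interpolation=cv2.INTER_CUBIC) for x in(a,b)]))
E
```

```text
[0.4969 0.2828 0.2067] [-0.12900312 -0.72110094 -3.85641944]
```

View pics/s4.png

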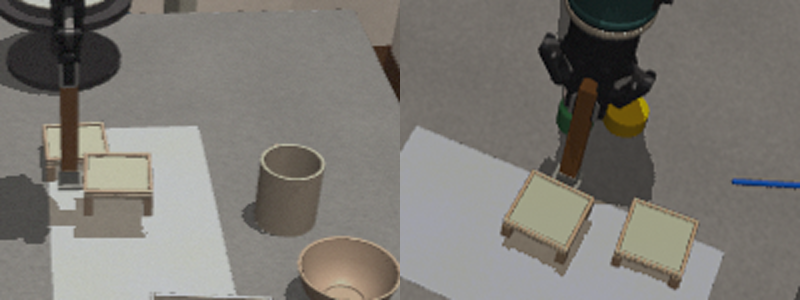

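The dish is carried level: side crop corners (83,155), (151,154), (153,191), (83,191). I'll measure where it sits relative to the handle.

```bash
python3 - <<'E'
from h import *
z=.0773
print(rect(onz('side',np.array([(83,155),(151,154),(153,191),(83,191)])/2+[280,100],z)))
print(rect(onz('scene',np.array([(128,171),(194,204),(163,248),(103,223)])/2+[330,200],z)))
E
```

```text
(array([0.5577, 0.2743]), array([ -1. , -93.3, 177.5,  87.6]), [0.0871, 0.0802, 0.0859, 0.0779])
(array([0.5648, 0.2787]), array([  85.2,   -8.8,  -89. , -178.7]), [0.0918, 0.0759, 0.078, 0.084])
```

Request:
play_rows:
  series:
    - [[0, 0, -0.3], [0, 0, 0], 10]
    - [[0, 0, -0.5], [0, 0, 0], 10]
    - [[0, 0, -0.6], [0, 0, 0], 10]
    - [[0, 0, -0.5], [0, 0, 0], 10]
    - [[0, 0, -0.2], [0, 0, 0], 10]
    - [[0, -0.2, 0], [0, 0, 0], 10]
    - [[0, -0.4, 0], [0, 0, 0], 10]
    - [[0, -0.6, 0], [0, 0, 0], 10]
    - [[0, -0.7, 0], [0, 0, 0], 10]
    - [[0, -0.7, 0], [0, 0, 0], 10]
    - [[0, -0.7, 0], [0, 0, 0], 10]
    - [[0, -0.7, 0], [0, 0, 0], 10]
    - [[0, -0.7, 0], [0, 0, 0], 10]
    - [[0, -0.7, 0], [0, 0, 0], 10]
    - [[0, -0.7, 0], [0, 0, 0], 10]
    - [[0, -0.6, 0], [0, 0, 0], 10]
    - [[0, -0.4, 0], [0, 0, 0], 10]
    - [[0, -0.2, 0], [0, 0, 0], 10]
    - [[0, 0, 0], [0, 0, 0], 10]

```text
time_s: 18.3
tcp_pos: [0.4962, -0.0838, 0.311]
eef_rot: [-0.001, 0.001, 1.0, -0.0]
contact_force: [-0.6, 0.3, -3.2]
width: 0.021
```

Request:
play_rows:
  series:
    - [[-0.12, -0.34, 0], [0, 0, 0], 10]
    - [[-0.12, -0.6, 0], [0, 0, 0], 10]
    - [[-0.12, -0.8, 0], [0, 0, 0], 10]
    - [[-0.12, -0.8, 0], [0, 0, 0], 10]
    - [[-0.12, -0.8, 0], [0, 0, 0], 10]
    - [[-0.12, -0.8, 0], [0, 0, 0], 10]
    - [[-0.12, -0.7, 0], [0, 0, 0], 10]
    - [[-0.12, -0.5, 0], [0, 0, 0], 10]
    - [[-0.12, -0.3, 0], [0, 0, 0], 10]
    - [[0, 0, 0], [0, 0, 0], 10]
    - [[0, 0, 0.4], [0, 0, 0], 10]
    - [[0, 0, 0.6], [0, 0, 0], 10]
    - [[0, 0, 0.5], [0, 0, 0], 10]
    - [[0, 0, 0.3], [0, 0, 0], 10]
    - [[0, 0, 0.1], [0, 0, 0], 10]
    - [[0, 0, 0], [0, 0, 0], 10]
    - [[0, 0, 0], [0, 0, 0], 10]

```text
time_s: 20.0
tcp_pos: [0.5516, -0.3643, 0.218]
eef_rot: [0.001, -0.0, 1.0, -0.0]
contact_force: [0.1, 0.4, -4.0]
width: 0.0207
```

```bash
python3 - <<'E'
from h import *
s,M=st();print(M.round(3),s['tcp_pos'].round(4),s['contact_force'],s['q'].round(2))
a=cams.snapshot('side')[280:480,290:490,::-1];b=cams.snapshot('scene')[170:310,120:310,::-1]
cv2.imwrite('pics/s5.png',np.hstack([cv2.resize(a,(400,400),interpolation=cv2.INTER_CUBIC),cv2.copyMakeBorder(cv2.resize(b,(400,295),interpolation=cv2.INTER_CUBIC),0,105,0,0,cv2.BORDER_CONSTANT)]))
E
```

```text
[[-1.    -0.     0.001]
 [-0.     1.    -0.001]
 [-0.001 -0.001 -1.   ]] [ 0.5516 -0.3643  0.218 ] [ 0.12259344  0.41382036 -4.04195059] [ 0.14  0.55  0.58  1.55 -0.32  1.14  2.35]
```

View pics/s5.png

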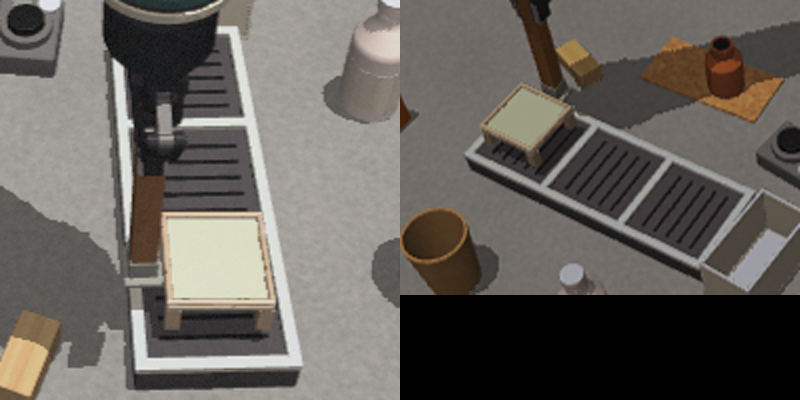

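The dish hovers over pocket 2. Side crop: dish top corners (163,214), (262,212), (273,301), (166,303); stand end rim corners (137,372) and (299,366).

```bash
python3 - <<'E'
from h import *
f=lambda l:np.array(l,float)/2+[290,280]
print('top',rect(onz('side',f([(163,214),(262,212),(273,301),(166,303)]),.0886)))
print('feet front outer',onz('side',f([(165,329),(272,328)]),.0496).round(4))
print('stand end',onz('side',f([(137,372),(299,366)]),.036).round(4),'divider2-1.. ',onz('side',f([(113,122),(255,122),(108,30),(237,28)]),.036).round(4))
g=lambda l:(np.array(l,float)-[400,0])/[400/190,295/140]+[120,170]
print('scene top',rect(onz('scene',g([(521,85),(574,111),(537,151),(482,124)]),.0886)))
print('scene stand',onz('scene',g([(467,156),(702,268),(752,190),(548,185),(597,124)]),.036).round(4))
E
```

```text
top (array([ 0.6124, -0.3681]), array([ -1.1, -94.1, 178.7,  85.4]), [0.0835, 0.0823, 0.0842, 0.0821])
feet front outer [[ 0.5686 -0.4082  0.0496]
 [ 0.655  -0.4111  0.0496]]
stand end [[ 0.5439 -0.4363  0.036 ]
 [ 0.6736 -0.437   0.036 ]] divider2-1..  [[ 0.5438 -0.184   0.036 ]
 [ 0.6809 -0.1899  0.036 ]
 [ 0.5477 -0.0617  0.036 ]
 [ 0.6834 -0.0646  0.036 ]]
scene top (array([ 0.6151, -0.3601]), array([ 86.9,  -2.4, -92.1, 177. ]), [0.0903, 0.0763, 0.0911, 0.0779])
scene stand [[ 0.6771 -0.4296  0.036 ]
 [ 0.6827 -0.0588  0.036 ]
 [ 0.5518 -0.0626  0.036 ]
 [ 0.6666 -0.3043  0.036 ]
 [ 0.5522 -0.3062  0.036 ]]
```

The dish is within 3 mm of the centre of pocket 2. I'll lower it, then withdraw the blade.

Request:
play_rows:
  series:
    - [[0, 0, 0.2], [0, 0, 0], 10]
    - [[0, 0, 0.1], [0, 0, 0], 10]
    - [[0, 0, 0.06], [0, 0, 0], 10]
    - [[0, 0, 0.06], [0, 0, 0], 10]
    - [[0, 0, 0.08], [0, 0, 0], 10]
    - [[0, 0, 0.06], [0, 0, 0], 10]
    - [[0, 0, 0], [0, 0, 0], 10]
    - [[0, 0, 0], [0, 0, 0], 10]

```text
time_s: 20.9
tcp_pos: [0.5511, -0.3642, 0.1889]
eef_rot: [0.0, -0.0, 1.0, -0.0]
contact_force: [-0.8, -0.1, -2.5]
width: 0.0212
```

Request:
play_rows:
  series:
    - [[0.2, 0, 0], [0, 0, 0], 10]
    - [[0.4, 0, 0], [0, 0, 0], 10]
    - [[0.4, 0, 0], [0, 0, 0], 10]
    - [[0.4, 0, 0], [0, 0, 0], 10]
    - [[0.4, 0, 0], [0, 0, 0], 10]
    - [[0.2, 0, 0], [0, 0, 0], 10]
    - [[0, 0, -0.4], [0, 0, 0], 10]
    - [[0, 0, -0.8], [0, 0, 0], 10]
    - [[0, 0, -0.8], [0, 0, 0], 10]
    - [[0, 0, -0.4], [0, 0, 0], 10]
    - [[0.1, 0.7, 0], [0, 0, 0], 10]
    - [[0.1, 0.8, 0], [0, 0, 0], 10]
    - [[0.1, 0.8, 0], [0, 0, 0], 10]
    - [[0.1, 0.8, 0], [0, 0, 0], 10]
    - [[0.1, 0.8, 0], [0, 0, 0], 10]
    - [[0.1, 0.8, 0], [0, 0, 0], 10]
    - [[0.1, 0.8, 0], [0, 0, 0], 10]
    - [[0.1, 0.8, 0], [0, 0, 0], 10]

```text
time_s: 22.7
tcp_pos: [0.4105, -0.0477, 0.3092]
eef_rot: [0.001, -0.0, 1.0, 0.0]
contact_force: [0.6, -0.2, -2.0]
width: 0.0209
```

Request:
play_rows:
  series:
    - [[0.1, 0.8, 0], [0, 0, 0], 10]
    - [[0.1, 0.8, 0], [0, 0, 0], 10]
    - [[0.1, 0.8, 0], [0, 0, 0], 10]
    - [[0.1, 0.8, 0], [0, 0, 0], 10]
    - [[0.1, 0.8, 0], [0, 0, 0], 10]
    - [[0.1, 0.8, 0], [0, 0, 0], 10]
    - [[0.1, 0.8, 0], [0, 0, 0], 10]
    - [[0, 0, 0], [0, 0, 0], 10]
    - [[0, 0, 0], [0, 0, 0], 10]

```text
time_s: 23.6
tcp_pos: [0.3758, 0.2312, 0.3087]
eef_rot: [-0.0, -0.001, 1.0, -0.0]
contact_force: [0.1, -0.3, -2.7]
width: 0.0209
```

```bash
python3 - <<'E'
from h import *
s,M=st();print(M.round(3),s['tcp_pos'].round(4),s['contact_force'],s['width'])
a=cams.snapshot('side')[100:480,240:460,::-1];b=cams.snapshot('wrist')[:,:,::-1]
np.save('wo.npy',np.r_[cams.camera_info('wrist')['origin'],cams.camera_info('wrist')['attitude']])
A=cv2.resize(a,(347,600),interpolation=cv2.INTER_CUBIC);B=cv2.resize(b[150:450,250:476],(452,600),interpolation=cv2.INTER_CUBIC)
cv2.imwrite('pics/s6.png',np.hstack([A,B]))
E
```

```text
[[-1.    -0.001 -0.   ]
 [-0.001  1.    -0.   ]
 [ 0.    -0.    -1.   ]] [0.3758 0.2312 0.3087] [ 0.14502023 -0.30878309 -2.72445736] 0.02085123666421545
```

View pics/s6.png

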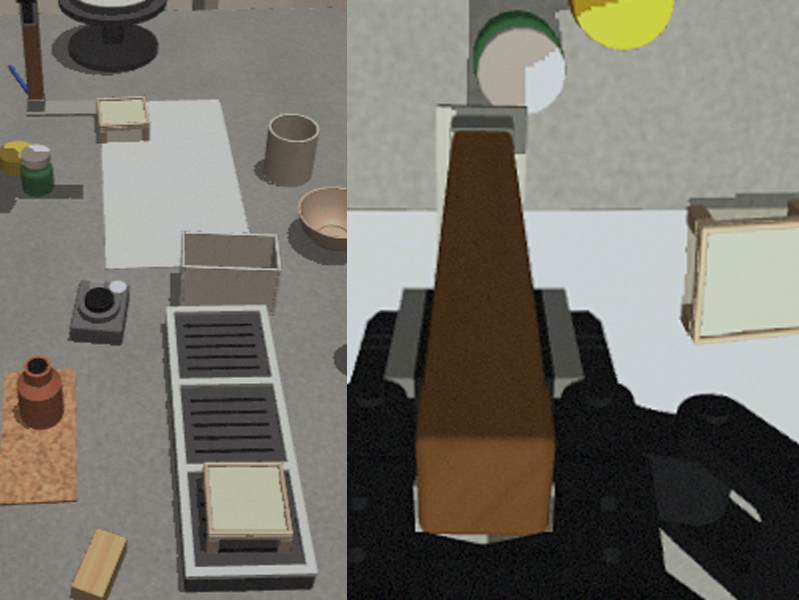

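Dish A stands flat in pocket 2. Dish B's left corners in the right panel are (701,226) and (695,339), i.e. wrist pixels (427,263) and (424,319.5).

```bash
python3 - <<'E'
from h import *
p=onz('wrist',[(427,263),(424,319.5),(250+(799-347)/2,150+222/2)],.039);print(p.round(4))
d=p[1]-p[0];print(np.linalg.norm(d),np.degrees(np.arctan2(d[1],d[0])))
f=lambda l:np.array(l,float)*[220/347,380/600]+[240,100]
print('side B',rect(onz('side',f([(97,98),(147,96),(149,128),(98,129)]),.039)))
print('side A',rect(onz('side',f([(203,464),(286,463),(292,536),(205,538)]),.069)))
# colour segmentation of B in scene camera
im=cams.snapshot('scene');cv2.imwrite('pics/sc_b.png',im[:,:,::-1])
h=cv2.cvtColor(im,cv2.COLOR_RGB2HSV)
m=((h[...,0]>22)&(h[...,0]<45)&(h[...,1]>30)&(h[...,2]>120)).astype(np.uint8)
n,l,stt,c=cv2.connectedComponentsWithStats(m)
for k in range(1,n):
    if stt[k,4]>300: print(c[k],stt[k,4],onz('scene',[c[k]],.039).round(4))
E
```

```text
[[0.4673 0.3658 0.039 ]
 [0.5492 0.3717 0.039 ]
 [0.4658 0.4329 0.039 ]]
0.08207131772234458 4.142447333245865
side B (array([0.5096, 0.4015]), array([  1.7, -91.3, 179.5,  90.2]), [0.0885, 0.099, 0.0859, 0.0955])
side A (array([ 0.6109, -0.3704]), array([ -1.7, -96.1, 178.9,  85.3]), [0.0898, 0.0856, 0.0878, 0.0864])
[181.38175047 229.30167598] 537 [[ 0.5975 -0.3857  0.039 ]]
[458.14393939 318.17045455] 792 [[0.5132 0.4099 0.039 ]]
[366.18541033 382.45592705] 329 [[0.7724 0.2745 0.039 ]]
```

Request:
play_rows:
  series:
    - [[0.05, 0.7, 0], [0, 0, 0], 10]
    - [[0.05, 0.8, 0], [0, 0, 0], 10]
    - [[0.05, 0.8, 0], [0, 0, 0], 10]
    - [[0.05, 0.8, 0], [0, 0, 0], 10]
    - [[0, 0.48, 0], [0, 0, 0], 10]
    - [[0, 0, 0.4], [0, 0, 0], 10]
    - [[0, 0, 0.6], [0, 0, 0], 10]
    - [[0, 0, 0.6], [0, 0, 0], 10]
    - [[0, 0, 0.6], [0, 0, 0], 10]
    - [[0, 0, 0.4], [0, 0, 0], 10]
    - [[0, 0, 0.3], [0, 0, 0], 10]
    - [[0, 0, 0.13], [0, 0, 0], 10]
    - [[0, 0, 0], [0, 0, 0], 10]
    - [[0, 0, 0], [0, 0, 0], 10]

```text
time_s: 25.15
tcp_pos: [0.3665, 0.4098, 0.1581]
eef_rot: [0.0, 0.0, 1.0, 0.0]
contact_force: [-0.1, 0.0, -1.4]
width: 0.0209
```

```bash
python3 - <<'E'
from h import *
s,M=st();print(M.round(3),s['tcp_pos'].round(4),s['contact_force'])
im=cams.snapshot('scene')
h=cv2.cvtColor(im,cv2.COLOR_RGB2HSV)
m=((h[...,0]>22)&(h[...,0]<45)&(h[...,1]>30)&(h[...,2]>120)).astype(np.uint8)
n,l,stt,c=cv2.connectedComponentsWithStats(m)
for k in range(1,n):
    if stt[k,4]>300: print(c[k],stt[k,4])
E
```

```text
[[-1.     0.     0.001]
 [ 0.     1.     0.001]
 [-0.001  0.001 -1.   ]] [0.3665 0.4098 0.1581] [-0.13305234  0.04176217 -1.40116635]
[181.41666667 229.25925926] 540
[458.14393939 318.17045455] 792
[365.97230769 382.75076923] 325
```

Dish B hasn't moved. I'll slide in 83 mm and then lift gently.

Request:
play_rows:
  series:
    - [[-0.25, 0, 0], [0, 0, 0], 10]
    - [[-0.3, 0, 0], [0, 0, 0], 10]
    - [[-0.3, 0, 0], [0, 0, 0], 10]
    - [[-0.3, 0, 0], [0, 0, 0], 10]
    - [[-0.25, 0, 0], [0, 0, 0], 10]
    - [[-0.25, 0, 0], [0, 0, 0], 10]
    - [[0, 0, 0], [0, 0, 0], 10]
    - [[0, 0, 0], [0, 0, 0], 10]

```text
time_s: 26.0
tcp_pos: [0.4484, 0.4098, 0.1571]
eef_rot: [-0.0, 0.0, 1.0, -0.0]
contact_force: [-0.2, -0.9, -1.6]
width: 0.021
```

Request:
play_rows:
  series:
    - [[0, 0, -0.15], [0, 0, 0], 10]
    - [[0, 0, -0.05], [0, 0, 0], 10]
    - [[0, 0, -0.05], [0, 0, 0], 10]
    - [[0, 0, -0.1], [0, 0, 0], 10]
    - [[0, 0, -0.15], [0, 0, 0], 10]
    - [[0, 0, -0.2], [0, 0, 0], 10]
    - [[0, 0, -0.2], [0, 0, 0], 10]
    - [[0, 0, -0.1], [0, 0, 0], 10]
    - [[0, 0, 0], [0, 0, 0], 10]
    - [[0, 0, 0], [0, 0, 0], 10]

```text
time_s: 27.0
tcp_pos: [0.4484, 0.4097, 0.2072]
eef_rot: [-0.0, -0.0, 1.0, -0.0]
contact_force: [0.4, -0.1, -2.8]
width: 0.021
```

```bash
cat > seg.py <<'E'
from h import *
def seg(n,roi=None):
    im=cams.snapshot(n);h=cv2.cvtColor(im,cv2.COLOR_RGB2HSV)
    m=((h[...,0]>22)&(h[...,0]<45)&(h[...,1]>30)&(h[...,2]>120)).astype(np.uint8)
    k,l,t,c=cv2.connectedComponentsWithStats(m); out=[]
    for j in range(1,k):
        if t[j,4]>300: out.append((c[j],t[j,4]))
    return out
E
python3 - <<'E'
from seg import *
s,M=st();print(s['tcp_pos'].round(4),s['contact_force'])
z=s['tcp_pos'][2]-.1464+.017
for n in('scene','side'):
    for c,a in seg(n): print(n,c.round(1),a,onz(n,[c],z).round(4),onz(n,[c],.069).round(4))
E
```

```text
[0.4484 0.4097 0.2072] [ 0.39656194 -0.07048179 -2.81924356]
scene [181.4 229.3] 539 [[ 0.6191 -0.359   0.0778]] [[ 0.6143 -0.3651  0.069 ]]
scene [461.  310.3] 820 [[0.5133 0.4092 0.0778]] [[0.5076 0.4092 0.069 ]]
scene [365.8 382.8] 331 [[0.7891 0.2786 0.0778]] [[0.7856 0.2776 0.069 ]]
side [317.2 158.5] 392 [[0.5082 0.4041 0.0778]] [[0.5087 0.4179 0.069 ]]
side [395.9 415.3] 1800 [[ 0.6089 -0.3746  0.0778]] [[ 0.6104 -0.3692  0.069 ]]
```

Request:
play_rows:
  series:
    - [[0, 0, -0.3], [0, 0, 0], 10]
    - [[0, 0, -0.5], [0, 0, 0], 10]
    - [[0, 0, -0.6], [0, 0, 0], 10]
    - [[0, 0, -0.4], [0, 0, 0], 10]
    - [[0, 0, -0.2], [0, 0, 0], 10]
    - [[0, -0.2, 0], [0, 0, 0], 10]
    - [[-0.1, -0.4, 0], [0, 0, 0], 10]
    - [[-0.1, -0.6, 0], [0, 0, 0], 10]
    - [[-0.1, -0.7, 0], [0, 0, 0], 10]
    - [[-0.1, -0.7, 0], [0, 0, 0], 10]
    - [[-0.1, -0.7, 0], [0, 0, 0], 10]
    - [[-0.1, -0.7, 0], [0, 0, 0], 10]
    - [[-0.1, -0.7, 0], [0, 0, 0], 10]
    - [[-0.1, -0.7, 0], [0, 0, 0], 10]
    - [[-0.1, -0.7, 0], [0, 0, 0], 10]
    - [[-0.1, -0.7, 0], [0, 0, 0], 10]
    - [[-0.1, -0.7, 0], [0, 0, 0], 10]
    - [[-0.1, -0.7, 0], [0, 0, 0], 10]
    - [[-0.1, -0.7, 0], [0, 0, 0], 10]
    - [[-0.1, -0.7, 0], [0, 0, 0], 10]

```text
time_s: 29.1
tcp_pos: [0.5175, -0.0721, 0.3063]
eef_rot: [-0.001, 0.0, 1.0, -0.0]
contact_force: [0.9, 0.8, -3.8]
width: 0.0206
```

Request:
play_rows:
  series:
    - [[-0.1, -0.7, 0], [0, 0, 0], 10]
    - [[-0.1, -0.7, 0], [0, 0, 0], 10]
    - [[-0.1, -0.7, 0], [0, 0, 0], 10]
    - [[-0.1, -0.5, 0], [0, 0, 0], 10]
    - [[-0.1, -0.35, 0], [0, 0, 0], 10]
    - [[-0.07, -0.2, 0], [0, 0, 0], 10]
    - [[0, 0, 0], [0, 0, 0], 10]
    - [[0, 0, 0], [0, 0, 0], 10]

```text
time_s: 29.9
tcp_pos: [0.5467, -0.2269, 0.3068]
eef_rot: [-0.0, -0.0, 1.0, 0.0]
contact_force: [0.5, 0.4, -2.7]
width: 0.021
```

Request:
play_rows:
  series:
    - [[-0.05, -0.15, 0], [0, 0, 0], 10]
    - [[-0.05, -0.2, 0], [0, 0, 0], 10]
    - [[0, 0, 0.4], [0, 0, 0], 10]
    - [[0, 0, 0.5], [0, 0, 0], 10]
    - [[0, 0, 0.5], [0, 0, 0], 10]
    - [[0, 0, 0.3], [0, 0, 0], 10]
    - [[0, 0, 0.1], [0, 0, 0], 10]
    - [[0, 0, 0], [0, 0, 0], 10]
    - [[0, 0, 0], [0, 0, 0], 10]

```text
time_s: 30.8
tcp_pos: [0.5526, -0.2455, 0.2184]
eef_rot: [0.001, -0.0, 1.0, -0.0]
contact_force: [-0.2, -0.6, -2.8]
width: 0.021
```

```bash
python3 - <<'E'
from seg import *
s,M=st();print(s['tcp_pos'].round(4),s['contact_force'])
z=s['tcp_pos'][2]-.1464+.017
for n in('scene','side'):
    for c,a in seg(n): print(n,c.round(1),a,onz(n,[c],z).round(4),onz(n,[c],.069).round(4))
E
```

```text
[ 0.5526 -0.2455  0.2184] [-0.19953654 -0.61461009 -2.77282002]
scene [181.4 229.3] 538 [[ 0.6253 -0.3512  0.089 ]] [[ 0.6142 -0.3651  0.069 ]]
scene [215.  241.1] 600 [[ 0.6173 -0.2454  0.089 ]] [[ 0.606  -0.2573  0.069 ]]
scene [366.  382.7] 323 [[0.7934 0.2804 0.089 ]] [[0.7853 0.278  0.069 ]]
side [388.9 349.9] 1401 [[ 0.6132 -0.2504  0.089 ]] [[ 0.6169 -0.2347  0.069 ]]
side [396.  415.2] 1766 [[ 0.6072 -0.3813  0.089 ]] [[ 0.6106 -0.369   0.069 ]]
```

Request:
play_rows:
  series:
    - [[0, 0, 0.2], [0, 0, 0], 10]
    - [[0, 0, 0.1], [0, 0, 0], 10]
    - [[0, 0, 0.06], [0, 0, 0], 10]
    - [[0, 0, 0.06], [0, 0, 0], 10]
    - [[0, 0, 0.08], [0, 0, 0], 10]
    - [[0, 0, 0.07], [0, 0, 0], 10]
    - [[0, 0, 0], [0, 0, 0], 10]
    - [[0, 0, 0], [0, 0, 0], 10]

```text
time_s: 31.7
tcp_pos: [0.5521, -0.2452, 0.1889]
eef_rot: [0.0, -0.0, 1.0, -0.0]
contact_force: [0.4, 0.7, -2.1]
width: 0.0211
```

Request:
play_rows:
  series:
    - [[0.2, 0, 0], [0, 0, 0], 10]
    - [[0.4, 0, 0], [0, 0, 0], 10]
    - [[0.4, 0, 0], [0, 0, 0], 10]
    - [[0.4, 0, 0], [0, 0, 0], 10]
    - [[0.3, 0, 0], [0, 0, 0], 10]
    - [[0.1, 0, 0], [0, 0, 0], 10]
    - [[0, 0, -0.4], [0, 0, 0], 10]
    - [[0, 0, -0.8], [0, 0, 0], 10]
    - [[0, 0, -0.8], [0, 0, 0], 10]
    - [[0, 0, -0.4], [0, 0, 0], 10]
    - [[0, 0, 0], [0, 0, 0], 10]
    - [[0, 0, 0], [0, 0, 0], 10]

```text
time_s: 32.9
tcp_pos: [0.462, -0.245, 0.3084]
eef_rot: [0.0, -0.0, 1.0, 0.0]
contact_force: [-0.5, -0.1, -3.1]
width: 0.021
```

```bash
python3 - <<'E'
from seg import *
s,M=st();print(M.round(3),s['tcp_pos'].round(4),s['contact_force'])
for n in('scene','side'):
    for c,a in seg(n): print(n,c.round(1),a,onz(n,[c],.069).round(4))
E
```

```text
[[-1. -0.  0.]
 [-0.  1.  0.]
 [-0.  0. -1.]] [ 0.462  -0.245   0.3084] [-0.51721704 -0.05698961 -3.11665884]
scene [181.4 229.3] 537 [[ 0.6142 -0.365   0.069 ]]
scene [216.8 245.4] 590 [[ 0.6159 -0.2446  0.069 ]]
scene [366.2 382.5] 331 [[0.7846 0.2781 0.069 ]]
side [387.4 356.6] 1387 [[ 0.6122 -0.2497  0.069 ]]
side [395.9 415.4] 1804 [[ 0.6104 -0.3693  0.069 ]]
```

Both dishes read flat and centred. Next, the lifter goes back to the caddy.

Request:
play_rows:
  series:
    - [[-0.2, 0.35, 0], [0, 0, 0], 10]
    - [[-0.4, 0.7, 0], [0, 0, 0], 10]
    - [[-0.4, 0.7, 0], [0, 0, 0], 10]
    - [[-0.4, 0.7, 0], [0, 0, 0], 10]
    - [[-0.4, 0.7, 0], [0, 0, 0], 10]
    - [[-0.4, 0.7, 0], [0, 0, 0], 10]
    - [[-0.4, 0.7, 0], [0, 0, 0], 10]
    - [[-0.21, 0.32, 0], [0, 0, 0], 10]
    - [[0, 0, 0], [0, 0, 0.9], 10]
    - [[0, 0, 0], [0, 0, 0], 10]
    - [[0, 0, 0], [0, 0, 0], 10]

```text
time_s: 34.1
tcp_pos: [0.6022, -0.0023, 0.3081]
eef_rot: [-0.001, 0.039, 0.999, -0.0]
contact_force: [-0.2, 0.6, -2.2]
width: 0.0207
```

```bash
python3 - <<'E'
from h import *
s,M=st();print(M.round(3),s['tcp_pos'].round(4)); print(to_tool(np.array([.6026,-.0014,.1509])-s['tcp_pos']))
E
```

```text
[[-0.997  0.077 -0.001]
 [ 0.077  0.997 -0.   ]
 [ 0.001 -0.001 -1.   ]] [ 0.6022 -0.0023  0.3081]
[-0.01   0.021  3.144]
```

Request:
play_rows:
  series:
    - [[0, 0.02, 0.4], [0, 0, 0], 10]
    - [[0, 0, 0.6], [0, 0, 0], 10]
    - [[0, 0, 0.4], [0, 0, 0], 10]
    - [[0, 0, 0.3], [0, 0, 0], 10]
    - [[0, 0, 0.4], [0, 0, 0], 10]
    - [[0, 0, 0.4], [0, 0, 0], 10]
    - [[0, 0, 0.3], [0, 0, 0], 10]
    - [[0, 0, 0.2], [0, 0, 0], 10]
    - [[0, 0, 0.1], [0, 0, 0], 10]
    - [[0, 0, 0], [0, 0, 0], 10]
    - [[0, 0, 0], [0, 0, 0], 10]

```text
time_s: 35.2
tcp_pos: [0.603, -0.0007, 0.1545]
eef_rot: [0.0, 0.039, 0.999, 0.0]
contact_force: [-0.8, -1.0, -1.3]
width: 0.0208
```

Request:
play_rows:
  series:
    - [[0, 0, 0.04], [0, 0, 0], 10]
    - [[0, 0, 0.03], [0, 0, 0], 10]
    - [[0, 0, 0], [0, 0, 0], 10]
    - [[0, 0, 0], [0, 0, 0], 10]

```text
time_s: 35.6
tcp_pos: [0.6027, -0.0006, 0.1505]
eef_rot: [0.0, 0.039, 0.999, 0.0]
contact_force: [0.4, 0.4, -0.6]
width: 0.0206
```

Request:
play_rows:
  series:
    - [[0, 0, 0], [0, 0, 0], 30]
    - [[0, 0, 0], [0, 0, 0], 40]
    - [[0, 0, 0], [0, 0, 0], 60]
    - [[0, 0, 0], [0, 0, 0], 100]
    - [[0, 0, 0], [0, 0, 0], 100]
    - [[0, 0, 0], [0, 0, 0], 100]
    - [[0, 0, 0], [0, 0, 0], 100]
    - [[0, 0, -0.2], [0, 0, 0], 100]
    - [[0, 0, -0.5], [0, 0, 0], 100]
    - [[0, 0, -0.7], [0, 0, 0], 100]
    - [[0, 0, -0.7], [0, 0, 0], 100]
    - [[0, 0, -0.5], [0, 0, 0], 100]
    - [[0, 0, -0.2], [0, 0, 0], 100]
    - [[0, 0, 0], [0, 0, -0.9], 100]
    - [[0.47, -0.17, 0], [0, 0, 0], 0]
    - [[0.47, -0.17, 0], [0, 0, 0], 0]
    - [[0.47, -0.17, 0], [0, 0, 0], 0]
    - [[0.47, -0.17, 0], [0, 0, 0], 0]
    - [[0.47, -0.17, 0], [0, 0, 0], 0]
    - [[0.47, -0.17, 0], [0, 0, 0], 0]
  force: 40

```text
time_s: 37.6
tcp_pos: [0.4604, -0.052, 0.2901]
eef_rot: [-0.0, -0.0, 1.0, -0.0]
contact_force: [0.4, -1.1, 0.4]
width: -0.0
```

```bash
python3 - <<'E'
from seg import *
s,M=st();print(M.round(3),s['tcp_pos'].round(4),s['contact_force'],s['width'])
for n in('scene','side'):
    for c,a in seg(n): print(n,c.round(1),a,onz(n,[c],.069).round(4))
a=cams.snapshot('side')[120:480,220:460,::-1];b=cams.snapshot('wrist')[:,:,::-1]
A=cv2.resize(a,(400,600),interpolation=cv2.INTER_CUBIC);B=cv2.resize(b,(400,300));C=cv2.resize(cams.snapshot('scene')[180:330,150:350,::-1],(400,300),interpolation=cv2.INTER_CUBIC)
cv2.imwrite('pics/s7.png',np.hstack([A,np.vstack([B,C])]))
E
```

```text
[[-1. -0. -0.]
 [-0.  1. -0.]
 [ 0. -0. -1.]] [ 0.4604 -0.052   0.2901] [ 0.36455288 -1.06363832  0.43682708] -1.6692527990658636e-05
scene [181.4 229.3] 538 [[ 0.6142 -0.3649  0.069 ]]
scene [216.8 245.4] 590 [[ 0.6159 -0.2445  0.069 ]]
scene [366.  382.7] 326 [[0.7853 0.278  0.069 ]]
side [387.5 356.7] 1391 [[ 0.6122 -0.2498  0.069 ]]
side [395.9 415.5] 1811 [[ 0.6104 -0.3694  0.069 ]]
```

View pics/s7.png

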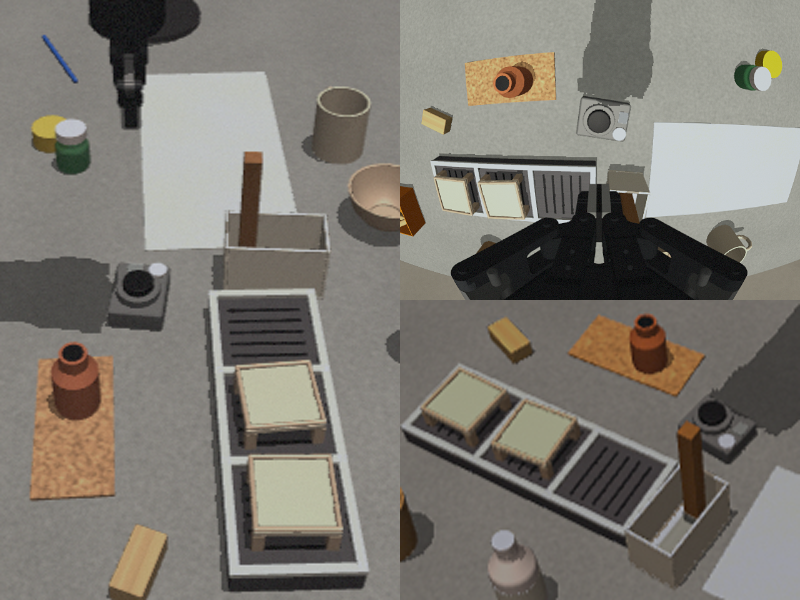

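Everything stands as it should: vase on the mat, dishes in pockets 1 and 2, lifter upright in the caddy. The button is under the tool, at (598,121) in the wrist panel. Now I'll press it.

Request:
play_rows:
  series:
    - [[0, 0, 0.5], [0, 0, 0], 0]
    - [[0, 0, 0.8], [0, 0, 0], 0]
    - [[0, 0, 0.8], [0, 0, 0], 0]
    - [[0, 0, 0.8], [0, 0, 0], 0]
    - [[0, 0, 0.8], [0, 0, 0], 0]
    - [[0, 0, 0.6], [0, 0, 0], 0]
    - [[0, 0, 0.3], [0, 0, 0], 0]
    - [[0, 0, 0.1], [0, 0, 0], 0]
    - [[0, 0, 0], [0, 0, 0], 0]
    - [[0, 0, 0], [0, 0, 0], 0]

```text
time_s: 38.85
tcp_pos: [0.4623, -0.0516, 0.056]
eef_rot: [0.0, -0.0, 1.0, -0.0]
contact_force: [0.3, 0.1, 0.6]
width: 0.0002
```

```bash
python3 - <<'E'
from h import *
print(onz('wrist',[(317,194)],.043)) if 0 else None
s,M=st();print(s['tcp_pos'].round(4),s['contact_force'])
E
```

```text
[ 0.4623 -0.0516  0.056 ] [0.32211261 0.08884174 0.64977343]
```

Request:
play_rows:
  series:
    - [[0, 0, 0.1], [0, 0, 0], 0]
    - [[0, 0, 0.08], [0, 0, 0], 0]
    - [[0, 0, 0.06], [0, 0, 0], 0]
    - [[0, 0, 0], [0, 0, 0], 0]
    - [[0, 0, 0], [0, 0, 0], 0]

```text
time_s: 39.35
tcp_pos: [0.4629, -0.0517, 0.0452]
eef_rot: [0.001, 0.0, 1.0, 0.0]
contact_force: [-10.7, 1.2, 51.6]
width: 0.0005
```

Request:
play_rows:
  series:
    - [[0, 0, -0.04], [0, 0, 0], 0]
    - [[0, 0, 0], [0, 0, 0], 0]

```text
time_s: 39.55
tcp_pos: [0.4626, -0.0517, 0.0461]
eef_rot: [0.001, -0.0, 1.0, 0.0]
contact_force: [3.4, 0.4, 5.0]
width: 0.0001
```

Request:
play_rows:
  series:
    - [[0, 0, -0.04], [0, 0, 0], 0]
    - [[0, 0, 0], [0, 0, 0], 0]

```text
time_s: 39.75
tcp_pos: [0.4623, -0.0517, 0.0478]
eef_rot: [0.001, -0.0, 1.0, -0.0]
contact_force: [3.1, -0.1, 3.4]
width: 0.0
```

Request:
play_rows:
  series:
    - [[0, 0, -0.06], [0, 0, 0], 0]
    - [[0, 0, 0], [0, 0, 0], 0]

```text
time_s: 39.95
tcp_pos: [0.4616, -0.0517, 0.0505]
eef_rot: [-0.0, -0.0, 1.0, -0.0]
contact_force: [1.3, -0.3, 1.9]
width: -0.0001
```

Request:
play_rows:
  series:
    - [[0, 0, -0.06], [0, 0, 0], 0]
    - [[0, 0, 0], [0, 0, 0], 0]

```text
time_s: 40.15
tcp_pos: [0.4612, -0.0517, 0.0534]
eef_rot: [-0.0, -0.0, 1.0, -0.0]
contact_force: [-0.1, 0.5, -0.2]
width: -0.0001
```

The force falls from 5 N to 0 over about 6 mm of retraction, which is the button's own spring, so it was fully down. I'll retreat, check once more and hand in.

Request:
play_rows:
  series:
    - [[0, 0, -0.5], [0, 0, 0], 0]
    - [[0, 0, -0.8], [0, 0, 0], 0]
    - [[0, 0, -0.8], [0, 0, 0], 0]
    - [[0, 0, -0.8], [0, 0, 0], 0]
    - [[0, 0, -0.8], [0, 0, 0], 0]
    - [[0, 0, -0.8], [0, 0, 0], 0]
    - [[0, 0, 0], [0, 0, 0], 0]
    - [[0, 0, 0], [0, 0, 0], 0]
    - [[0, 0, 0], [0, 0, 0], 0]

```text
time_s: 41.05
tcp_pos: [0.461, -0.0516, 0.2773]
eef_rot: [-0.001, -0.0, 1.0, -0.0]
contact_force: [0.5, -0.1, -0.8]
width: 0.0001
```

```bash
python3 - <<'E'
from seg import *
from station import order
s,M=st();print(s['tcp_pos'].round(4),s['contact_force'].round(2),s['dq'].round(3))
for n in('scene','side'):
    for c,a in seg(n): print(n,c.round(1),a,onz(n,[c],.069).round(4))
a=cv2.cvtColor(cams.snapshot('side'),cv2.COLOR_RGB2GRAY).astype(int)
# vase / lifter unchanged vs the last viewed state (s7 left panel)
b=cv2.cvtColor(cv2.resize(cv2.imread('pics/s7.png')[:,:400],(240,360),interpolation=cv2.INTER_AREA),cv2.COLOR_BGR2GRAY).astype(int)
d=abs(a[120:480,220:460]-b);print('diff vase',d[200:300,15:75].mean(),'lifter',d[85:180,130:200].mean())
print(order.hand_in())
E
```

```text
[ 0.461  -0.0516  0.2773] [ 0.5  -0.06 -0.84] [-0.     0.007 -0.001  0.002  0.001 -0.001  0.   ]
scene [181.4 229.3] 538 [[ 0.6142 -0.3649  0.069 ]]
scene [216.8 245.4] 589 [[ 0.616  -0.2446  0.069 ]]
scene [366.  382.7] 329 [[0.7852 0.278  0.069 ]]
side [387.4 356.6] 1386 [[ 0.6121 -0.2497  0.069 ]]
side [395.9 415.5] 1824 [[ 0.6104 -0.3694  0.069 ]]
diff vase 1.8238333333333334 lifter 2.210827067669173
the job is handed in; nothing more can be done
None
```

I finished the job and handed it in at about 41 s of robot time; the hand-in gives no verdict.

- **Vase:** There was one, in pocket 0. I moved it to the cork mat, where it stands upright.
- **Dishes:** I carried both on the lifter blade to pockets 2 and 1. The last checks from the two fixed cameras put them within about 5 mm of the pocket centres (20 mm allowed), and they looked flat in the last picture.
- **Lifter:** It is back upright in its caddy. A before-and-after image comparison showed neither it nor the vase moved after that.
- **Button:** I pressed it fully and let it go. The force fell from 5 N to 0 over about 6 mm of retraction, which matches its spring and travel.
- **Bystanders:** The jar, sponge and block looked unmoved in the last picture.

**Possible concern:** The fingertip force briefly read about 52 N at the bottom of the button press and 42 N when the vase touched the mat. Both came through the fingers or the held vase, so I took the 40 N limit on the arm and gripper body not to apply, but I could not confirm that.

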